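Sort two gauged bushes through the diverter chute

TASK

The two brass bushes on the rubber mat have been gauged: the plain one is good, the one with the red paint band is a reject. Send them one after the other down the sorting chute, the good one into the blue stock bin and the reject into the red bin; before each one, swing the diverter lever firmly over to that bin's side until it stops, then slip the bush in under the clear hood. Use the chute for both, never put one in the wrong bin, and do not shift the caliper, marker, sanding block or tape roll lying around.

Things in the scene. Friction and masses are not known exactly. Their poses are not given: they have to be found in the camera images.
- chute: Sorting chute fixed on the bench: a board 137 x 206 mm with legs carrying a bare steel slide, 191 mm wide and 235 mm long, falling at 50 degrees below level away from its mouth (top end) to two outlets over the bins, under a flat clear hood 42 mm above it. Origin: on the bench under the middle of the slide's upper lip; x points the downhill way, y to the left, z up.
- chute_mouth (a point): Middle of the mouth: at the slide's upper lip, 21 mm from the slide and 21 mm from the hood, about 268 mm above the bench. x runs down the slide, y across it to the left looking downhill, z square to it towards the hood. A bush goes in along x and slides away by itself when let go lying along x with its leading end 25 to 40 mm past the lip.
- hood_edge (a point): Middle of the hood's upper edge, 33 mm farther uphill than the slide's lip (lower face; hood 3 mm thick). It leaves hardly any gap seen from above, so the hand must come in under it, leaning about 40 degrees from vertical, fingers pointing down the slide. Axes as chute_mouth.
- throat (a point): Middle of the 66 mm wide throat, 66 mm down from the lip, just above the gate. From the lip to 28 mm down there are no side walls; from there walls narrow from 112 mm apart to the throat. Axes as chute_mouth.
- lever_knob (a point): Centre of the black ball, 26 mm across, at the end of the diverter lever. It stands 36 mm off the hood's top face on an 8 mm pin, its centre some 162 to 170 mm above the bench. The lever points downhill from its hinge. Push the ball sideways with shut fingertips from either side, or pinch it from above.
- lever_hinge (a point): Point of the lever's hinge axis level with the ball, 132 mm down the slide. Axes as chute_mouth: the lever turns about z, the ball going round this point at a radius of 56 mm.
- diverter (a joint): Angle (rad) of lever and yellow gate. 0: lever straight downhill; positive: ball swung left (+y of chute_mouth), bushes go left; negative: right. Hard stops at +0.49 and -0.49. Stiff (about 2 to 4 N at the ball), stays where left. Starts between the stops. Within 0.06 of a stop it counts as set.
- good_bush: The plain brass bush: turned tube 24 mm across, 45 mm tall, 13 mm bore, 0.10 to 0.17 kg, standing upright on the mat. Origin: centre of its lower end; z is its axis, upwards.
- reject_bush: The rejected bush: the same, with a 10 mm wide red paint band round it and a red dab on its upper end, standing on the mat. Origin: centre of its lower end; z is its axis, upwards.
- stock_bin: Blue bin for good bushes, fixed under one of the chute's outlets, left or right; 130 x 114 x 100 mm, open only at the front where the outlet reaches in, clear lid over the rest. Two plain bushes fixed in it do not count. Origin: centre of its underside; in the chute_mouth frame its y is about +58 mm (left) or -58 mm (right).
- reject_bin: Red bin for rejects, same shape, under the other outlet; two red-banded bushes fixed in it do not count. Origin and axes as the blue bin.
- mat: Black rubber mat 170 x 240 x 3 mm, fixed on the bench to the right of the chute; the two bushes stand on it, 80 mm or more apart. Origin: centre of its underside.
- caliper: Sliding caliper, 230 x 72 x 9 mm, lying on the bench beyond the mat; leave it. Origin: centre of its underside, y along it.
- marker: White marker with red cap, 135 x 17 x 16 mm, lying on the bench left of the chute, near its front edge; leave it. Origin: centre of its underside, y along it.
- sanding_block: Cork sanding block, 62 x 115 x 34 mm, on the bench left of the chute; leave it. Origin: centre of its underside, y along it.
- masking_tape: Roll of masking tape, 104 mm across, 25 mm high, lying left of the bins; leave it. Origin: centre of its underside.
There are look-alikes about, which are no part of the job. Leave any green look-alike of the good_bush alone.

How it is judged:
On the way, in this order (a step that is already met when the one before it is completed fails the run):
1. one of the bushes enters the chute's mouth while the diverter is fully over to its own bin's side (((x of good_bush in the frame of chute_mouth between 0 and 0.08 m and y of good_bush in the frame of chute_mouth between -0.05 and 0.05 m and z of good_bush in the frame of chute_mouth between -0.03 and 0.04 m and ((y of stock_bin in the frame of chute_mouth above 0 m and value of joint diverter above 0.43 rad) or (y of stock_bin in the frame of chute_mouth below 0 m and value of joint diverter below -0.43 rad))) or (x of reject_bush in the frame of chute_mouth between 0 and 0.08 m and y of reject_bush in the frame of chute_mouth between -0.05 and 0.05 m and z of reject_bush in the frame of chute_mouth between -0.03 and 0.04 m and ((y of reject_bin in the frame of chute_mouth above 0 m and value of joint diverter above 0.43 rad) or (y of reject_bin in the frame of chute_mouth below 0 m and value of joint diverter below -0.43 rad))))), for 0.06 s.
2. with that bush in its bin, the other enters the mouth while the diverter is fully over to the other side (((x of good_bush in the frame of stock_bin between -0.065 and 0.065 m and y of good_bush in the frame of stock_bin between -0.057 and 0.057 m and height (world z) of good_bush between -0.005 and 0.085 m and (x of reject_bush in the frame of chute_mouth between 0 and 0.08 m and y of reject_bush in the frame of chute_mouth between -0.05 and 0.05 m and z of reject_bush in the frame of chute_mouth between -0.03 and 0.04 m and ((y of reject_bin in the frame of chute_mouth above 0 m and value of joint diverter above 0.43 rad) or (y of reject_bin in the frame of chute_mouth below 0 m and value of joint diverter below -0.43 rad)))) or (x of reject_bush in the frame of reject_bin between -0.065 and 0.065 m and y of reject_bush in the frame of reject_bin between -0.057 and 0.057 m and height (world z) of reject_bush between -0.005 and 0.085 m and (x of good_bush in the frame of chute_mouth between 0 and 0.08 m and y of good_bush in the frame of chute_mouth between -0.05 and 0.05 m and z of good_bush in the frame of chute_mouth between -0.03 and 0.04 m and ((y of stock_bin in the frame of chute_mouth above 0 m and value of joint diverter above 0.43 rad) or (y of stock_bin in the frame of chute_mouth below 0 m and value of joint diverter below -0.43 rad)))))), for 0.06 s.
At the end, for the whole second after the job is handed in: The plain bush lies in the blue bin and the red-banded one in the red bin (their origins within the bin's outline and under 85 mm high), both slower than 0.05 m/s (x of good_bush in the frame of stock_bin between -0.065 and 0.065 m and y of good_bush in the frame of stock_bin between -0.057 and 0.057 m and height (world z) of good_bush between -0.005 and 0.085 m and x of reject_bush in the frame of reject_bin between -0.065 and 0.065 m and y of reject_bush in the frame of reject_bin between -0.057 and 0.057 m and height (world z) of reject_bush between -0.005 and 0.085 m and linear speed of each of good_bush, reject_bush below 0.05 m/s); the robot touches nothing.
It fails at once if the good bush lands in the red bin (x of good_bush in the frame of reject_bin between -0.065 and 0.065 m and y of good_bush in the frame of reject_bin between -0.057 and 0.057 m and height (world z) of good_bush between -0.005 and 0.085 m).
It fails at once if the reject lands in the blue bin (x of reject_bush in the frame of stock_bin between -0.065 and 0.065 m and y of reject_bush in the frame of stock_bin between -0.057 and 0.057 m and height (world z) of reject_bush between -0.005 and 0.085 m).
It fails at once if the caliper, marker, sanding block or tape roll is shifted by more than 25 mm (distance of any of caliper, marker, sanding_block, masking_tape from where it was at the start of the episode above 0.025 m).
It also fails if it takes over 72 s, if anything falls off the work surface, if the arm or the gripper's body presses on something with over 40 N, if the wrist force passes 120 N, or if a joint passes its speed limit or range.

ROBOT

A 6-joint arm with a two-finger parallel gripper is mounted at the origin on a cart in front of the work surface, level with it; the furniture and walls round the work are solid. World frame = base frame: x ahead of the robot, y to its left, z up, the work surface at z = 0. Lengths are in m, angles in rad, forces in N, time in s.
With the tool pointing down it reaches from about 0.3 to 0.775 m from the base axis. Payload 14.6 kg.
Tool frame: the origin (TCP) lies at the very end of the fingers, on their centre line; the grasp point (between the pads) lies 19 mm behind it; x points along the fingers, y is the direction in which the jaws open and shut, and the axes are right-handed (so a half turn about x gives the same grasp; the last joint's range is limited). The gripper opens to 94 mm and grips with 3 to 60 N. Pads are 16 mm wide; open, the fingers measure 119 mm over their backs; the gripper's body (75 mm by 177 mm) begins 78 mm behind the grasp point.
Start: joints at [-1.278, 0.3, 1.521, -0, 1.321, -0.067], TCP at [0.194, -0.515, 0.205] pointing down, gripper open.
Joint ranges: [-3.03, 3.03], [-0.79, 2.21], [0.23, 2.52], [-1.04, 4.18], [0, 3.07], [-2.55, 2.55]. Speed limits (rad/s): [2.22, 2.22, 2.57, 3.14, 3.14, 3.14].

INTERFACE

Orientations are given as [roll, pitch, yaw] about the fixed x, y, z axes, in that order (R = Rz(yaw) Ry(pitch) Rx(roll)).
In Python, from station import ctrl, viewer, hand_in gives the robot as it stands. The module is installed in compiled form; this text tells all that it offers.
- The arm moves only by the tool play_rows, never from a script. Its argument "deltas" is a list that holds one entry, the list of rows, each a list of 7 numbers: the shift along the tool's x, y, z in mm, then the turn, a rotation vector about the tool's x, y, z in rad, then the finger opening in mm, from 0 to 94. In form: [[[dx, dy, dz, ax, ay, az, gripper], ...]]. A call has 1 to 10 rows; each row shifts and turns the commanded pose from where the row before left it, along the tool's axes as they then stand; what a row does not reach is not made up. A row lasts 1/10 s, in which the tool goes at most 50 mm and 8.59 degrees, less where a joint would pass 70% of its speed; a pose out of reach is approached as far as the arm can. A call with a gripper value outside its range is refused whole. The fingers move at their own pace and stop on an object; "grip_force" is the grip in N (left out, the last holds). Time passes only in rows, so rows that do not move let the fingers close. It gives the time, the measured TCP pose, the force and the opening at its end, in the units of the state.
- ctrl.get_obs(): the state, without advancing time (a new reading comes with each control period).
- viewer.camera(name): name is "side" or "top" or "wrist"; returns a dict with "img" (420x560x3 uint8, red, green, blue), "fx", "fy", "cx", "cy" (pixels), "rvec" (rotation vector, rad) and "tvec" (3), from world to camera coordinates, as OpenCV has them. Camera axes: x right, y down, z forward; pixel columns grow to the right and rows downward; lengths in m; the calibration is good to about 2 mm. A picture is of the moment at which its call begins. There is no depth.
- hand_in(): hands the job in, once; it reports no verdict.
The state is a dict: "time_s": time; "qpos": joint angles; "joint_vel": joint speeds; "tau": joint torques, N m; "ee_pos": TCP position; "eef_rot": TCP orientation; "force": force on the tool from outside, world axes, zero at the start; "moment": the same for the moment, N m; "grip_width": finger opening in m.
Only numpy, scipy, OpenCV 4.12 (cv2) and the standard library are available. Lean on these libraries where they do the work, as an engineer would, in place of code of your own. Each camera call takes 0.05 s, during which the arm holds its last target.

## Working session

There is one attempt and no reset: what is moved stays moved. The work goes in short steps, Python scripts to look and compute and a tool call to move; the robot and the scene stay as the last step left them, time stands still between calls to the robot, and variables do not carry over. Pictures are saved under pics/ and viewed, and the job is handed in when it is done.

Besides the shell and the picture viewer there is one more tool, called after ">>>" by a JSON object that holds its "api" and its "payload". play_rows: Moves the arm, as the interface text tells. Its arguments: {"type":"object","properties":{"deltas":{"type":"array","items":{"type":"array","items":{"type":"array","items":{"type":"number"}}}},"grip_force":{"type":"number"}},"required":["deltas"]}

```bash
mkdir -p pics
cat > h.py <<'E'
import numpy as np,cv2
from scipy.spatial.transform import Rotation as R
from station import ctrl,viewer
def snap(n,f):
    c=viewer.camera(n); cv2.imwrite('pics/'+f,c['img'][:,:,::-1]); 
    np.savez('pics/'+f[:-4]+'.npz',**c); return c
def load(f): return dict(np.load('pics/'+f+'.npz'))
def ray(c,u,v):
    Rm=R.from_rotvec(np.array(c['rvec']).ravel()).as_matrix();t=np.array(c['tvec']).ravel()
    d=Rm.T@np.array([(u-c['cx'])/c['fx'],(v-c['cy'])/c['fy'],1]);o=-Rm.T@t
    return o,d/np.linalg.norm(d)
def plane(c,u,v,z):
    o,d=ray(c,u,v); return o+d*(z-o[2])/d[2]
def tri(obs):
    A=np.zeros((3,3));b=np.zeros(3)
    for c,u,v in obs:
        o,d=ray(c,u,v);P=np.eye(3)-np.outer(d,d);A+=P;b+=P@o
    x=np.linalg.solve(A,b); return x
def proj(c,p):
    Rm=R.from_rotvec(np.array(c['rvec']).ravel()).as_matrix();q=Rm@np.array(p)+np.array(c['tvec']).ravel()
    return np.array([c['fx']*q[0]/q[2]+c['cx'],c['fy']*q[1]/q[2]+c['cy']])
E
python3 - <<'E'
from h import *
np.set_printoptions(precision=4,suppress=True)
for n in ['side','top','wrist']:
    c=snap(n,n+'0.png'); print(n,ray(c,280,210),c['fx'])
print(ctrl.get_obs())
E
```

```text
side (array([ 0.275 , -1.2547,  0.7605]), array([ 0.2042,  0.8956, -0.3953])) 475.12446616962444
top (array([0.5066, 0.0564, 1.2671]), array([ 0.0479,  0.0174, -0.9987])) 400.78004661502973
wrist (array([ 0.2716, -0.4849,  0.3836]), array([-0.2756, -0.1046, -0.9556])) 289.29906782436876
{'time_s': 0.15, 'qpos': array([-1.2776,  0.3003,  1.5214, -0.    ,  1.3207, -0.0666]), 'joint_vel': array([ 0.0026, -0.0024, -0.0005, -0.0009, -0.0013, -0.0001]), 'tau': array([  0.0021, -53.1951, -35.2819,   0.0708,   0.0236,  -0.    ]), 'ee_pos': array([ 0.1936, -0.5146,  0.205 ]), 'eef_rot': array([-1.5874,  1.5699,  1.914 ]), 'force': array([ 0.0914, -0.6229,  0.0194]), 'moment': array([-0.0011,  0.0113, -0.0234]), 'grip_width': 0.0938424830103658}
```

View pics/top0.png

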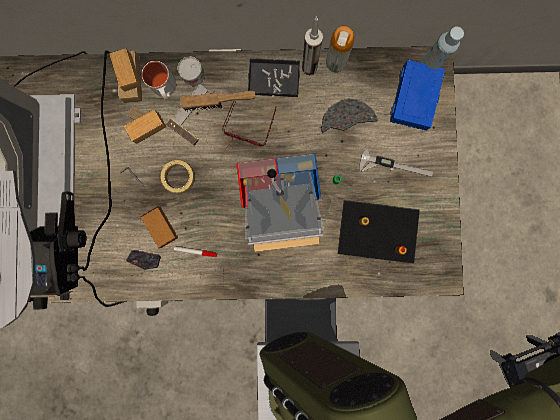

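View pics/side0.png

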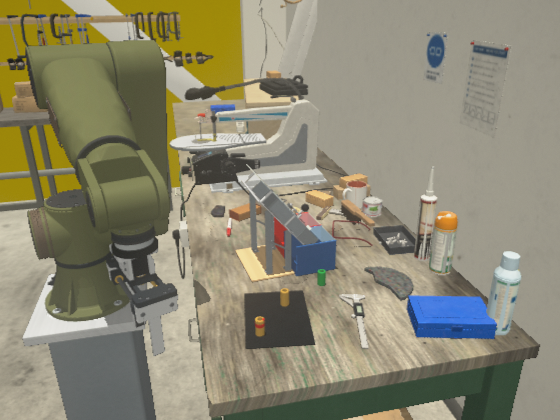

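View pics/wrist0.png

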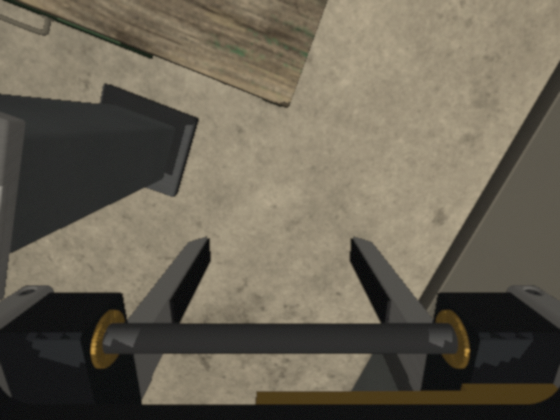

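Run:
```python
import cv2
a=cv2.imread('pics/top0.png');b=cv2.imread('pics/side0.png')
cv2.imwrite('pics/t0c.png',cv2.resize(a[145:265,225:345],None,fx=5,fy=5,interpolation=cv2.INTER_CUBIC))
cv2.imwrite('pics/s0c.png',cv2.resize(b[160:290,210:350],None,fx=4.5,fy=4.5,interpolation=cv2.INTER_CUBIC))
```

```text
(no output)
```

View pics/t0c.png

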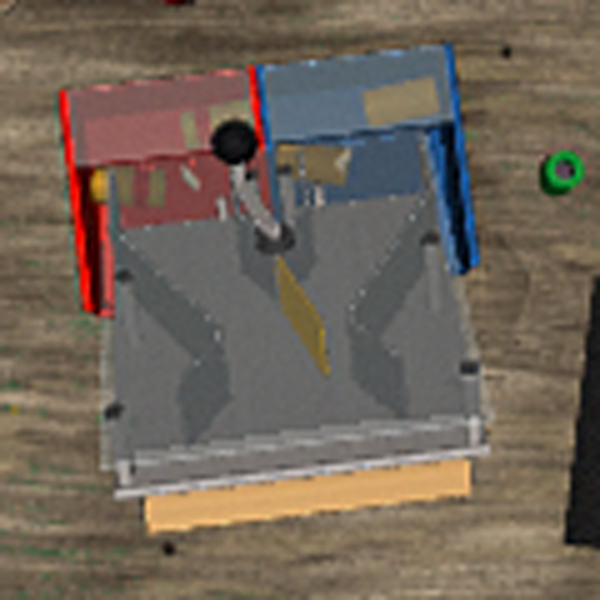

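View pics/s0c.png

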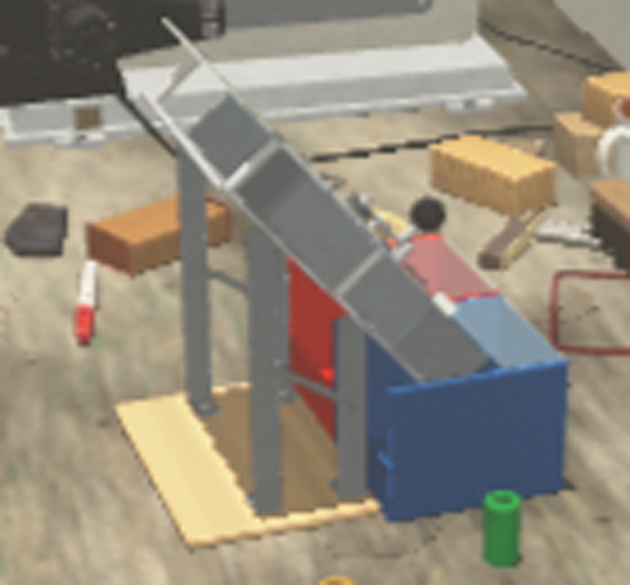

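```bash
cat > m.py <<'E'
from h import *
np.set_printoptions(precision=4,suppress=True)
T=load('top0');S=load('side0')
t=lambda u,v:(T,u/5+225-.4,v/5+145-.4)
s=lambda u,v:(S,u/4.5+210-.4,v/4.5+160-.4)
l=plane(*t(116,494),.309);r=plane(*t(489,452),.309);print('hood edge',l,r,(l+r)/2,np.linalg.norm(l-r))
d=r-l;print('yaw',np.arctan2(d[1],d[0])+np.pi/2)
print('hood left corner tri S', S and proj(S,l),proj(S,r))
print('side (165,20):',s(165,20)[1:], 'board corner',tri([t(470,492),s(195,545)]),plane(*t(470,492),.01),plane(*t(148,530),.01))
print('knob',tri([t(235,142),s(428,213)]),plane(*t(235,142),.166))
# bushes
for nm,img in (('T',T),('S',S)):
    h=cv2.cvtColor(img['img'],cv2.COLOR_RGB2HSV)
    for a,b,n in ((0,8,'red'),(14,28,'brass')):
        m=cv2.inRange(h,(a,130,100),(b,255,255))
        k,_,st,ce=cv2.connectedComponentsWithStats(m)
        for i in range(1,k):
            x,y,w,hh,A=st[i]
            if A>10 and ((nm=='T' and 340<x<420 and 200<y<265)or(nm=='S' and 240<x<310 and 280<y<345)): print(nm,n,st[i],ce[i])
E
python3 m.py
python3 - <<'E'
import cv2
a=cv2.imread('pics/top0.png');b=cv2.imread('pics/side0.png')
x=cv2.resize(a[205:265,345:425],None,fx=5,fy=5,interpolation=cv2.INTER_NEAREST)
y=cv2.resize(b[280:345,240:320],None,fx=5,fy=5,interpolation=cv2.INTER_NEAREST)[:300]
cv2.imwrite('pics/b0.png',cv2.hconcat([x,y]))
E
```

```text
hood edge [0.4745 0.1515 0.309 ] [ 0.4908 -0.0267  0.309 ] [0.4827 0.0624 0.309 ] 0.17894575036964686
yaw 0.09160541846421322
hood left corner tri S [241.548  163.9542] [257.2388 182.4222]
side (165,20): (246.26666666666665, 164.04444444444445) board corner [ 0.4634 -0.041   0.0034] [ 0.4612 -0.0401  0.01  ] [0.4416 0.1615 0.01  ]
knob [0.6634 0.0966 0.166 ] [0.6624 0.0969 0.166 ]
T red [401 246   4   5  11] [402.4545 248.4545]
T brass [361 217   8   8  35] [364.8    220.7429]
T brass [399 246   8   8  31] [401.9355 250.3226]
S red [255 324  10   4  30] [259.4333 325.5333]
S brass [280 289   9  17 132] [284.2045 296.8182]
S brass [255 316   9   9  61] [258.8525 320.1639]
S brass [256 327   8   9  60] [259.5833 331.4833]
```

View pics/b0.png

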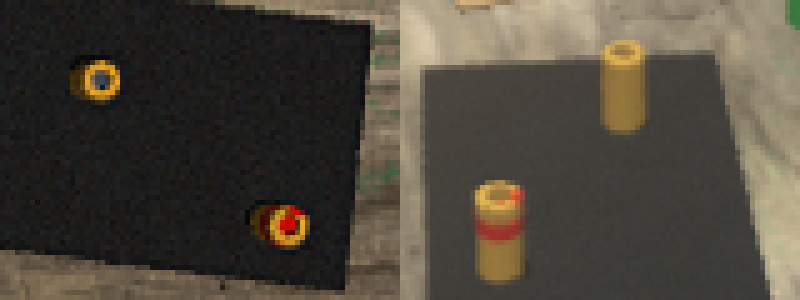

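```bash
cat > f.py <<'E'
from h import *
def frame(mx,my,yaw,mz=.268):
    c,s=np.cos(np.radians(50)),np.sin(np.radians(50))
    M=R.from_euler('z',yaw).as_matrix()@np.array([[c,0,s],[0,1,0],[-s,0,c]])
    return lambda x,y,z: np.array([mx,my,mz])+M@(np.array([x,y,z])/1000)
E
cat > d.py <<'E'
from f import *
import sys
T=load('top0');S=load('side0')
F=frame(*map(float,sys.argv[1:4]))
pts={'hl':(-33,95.5,21),'hr':(-33,-95.5,21),'sl':(0,95.5,-21),'sr':(0,-95.5,-21),'er':(235,-95.5,-21),'el':(235,95.5,-21),'hin':(132,0,24),'g':(66,0,-21)}
out=[]
for c,x0,y0,w,h,k in ((T,225,140,120,125,4),(S,210,150,120,125,4)):
    im=cv2.resize(c['img'][y0:y0+h,x0:x0+w,::-1],None,fx=k,fy=k,interpolation=cv2.INTER_CUBIC)
    for n,p in pts.items():
        u,v=(proj(c,F(*p))-[x0-.5,y0-.5])*k
        cv2.circle(im,(int(u),int(v)),3,(0,255,0),1);cv2.putText(im,n,(int(u)+4,int(v)),0,.4,(255,0,255),1)
    out.append(im)
cv2.imwrite('pics/'+sys.argv[4],cv2.resize(cv2.hconcat(out),None,fx=.83,fy=.83))
E
python3 d.py .490 .063 .093 d1.png
python3 -c "
from h import *
T=load('top0');S=load('side0');print(plane(T,364.7,220.7,.048),plane(T,402.4,249.8,.048));print(tri([(T,364.7,220.7),(S,284.4,289.9)]),tri([(T,402.4,249.8),(S,259.0,318)]))
t=lambda u,v:(T,u/5+225-.4,v/5+145-.4)
print(plane(*t(272,240),.184))"
```

```text
[ 0.52723276 -0.17866429  0.048     ] [ 0.43707949 -0.28949387  0.048     ]
[ 0.52852962 -0.17906411  0.04733126] [ 0.43773142 -0.28937059  0.04880306]
[0.60587813 0.07712322 0.184     ]
```

View pics/d1.png

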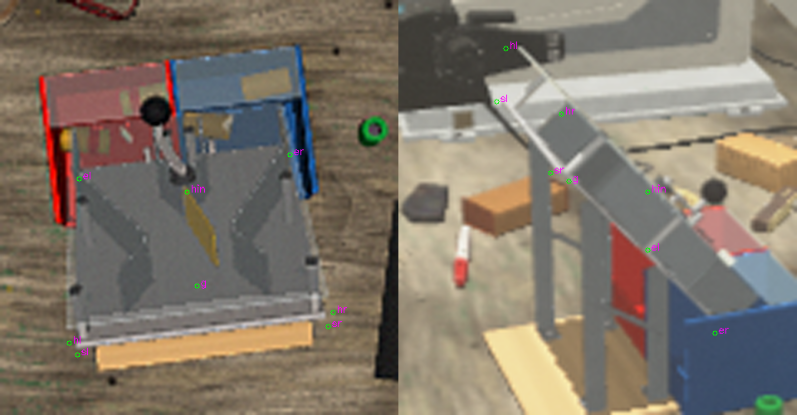

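```bash
python3 - <<'E'
from f import *
T=load('top0')
t=lambda u,v:(T,u/5+225-.4,v/5+145-.4)
l=plane(*t(116,494),.2545);r=plane(*t(489,452),.2545);d=r-l
yaw=np.arctan2(d[1],d[0])+np.pi/2;m=(l+r)/2;print(l,r,np.linalg.norm(d),yaw,m)
print(m[:2]+.0161*np.array([np.cos(yaw),np.sin(yaw)]))
E
python3 d.py .502 .064 .105 d2.png
```

```text
[0.47265067 0.15693794 0.2545    ] [ 0.48995127 -0.03139348  0.2545    ] 0.18912438955750796 0.091605418464213 [0.48130097 0.06277223 0.2545    ]
[0.49733347 0.06424502]
```

View pics/d2.png

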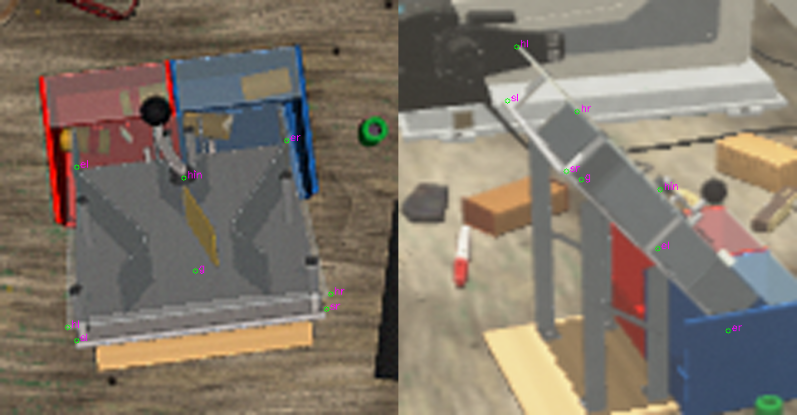

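```bash
sed -e 's/(T,225,140,120,125,4),(S,210,150,120,125,4)/(S,225,150,60,75,8),/' -e 's/.83/1/g' d.py > d3.py; python3 d3.py .498 .064 .093 d3.png
```

```text
(no output)
```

View pics/d3.png

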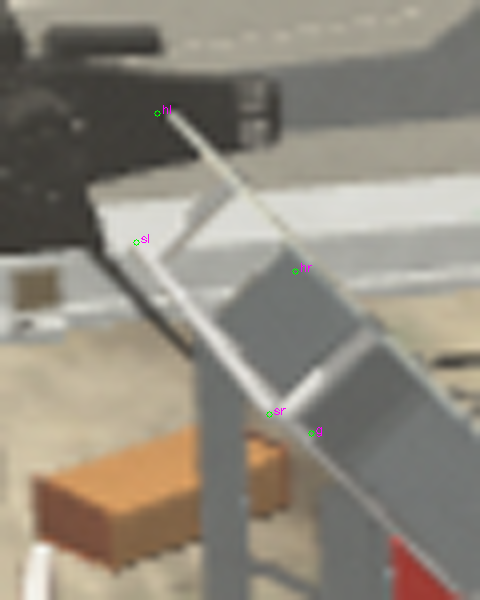

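```bash
cat > p.py <<'E'
from f import *
np.set_printoptions(precision=3,suppress=True)
YAW=.095
F=frame(.500,.064,YAW)
def Rdown(yaw,lean=0): # lean: tool x tilts from down toward +x' ; tool y = -y' 
    a=np.radians(lean)
    x=np.array([np.sin(a),0,-np.cos(a)]);y=np.array([0,-1,0.])
    return R.from_matrix(R.from_euler('z',yaw).as_matrix()@np.array([x,y,np.cross(x,y)]).T)
def cur():
    o=ctrl.get_obs(); return o,np.array(o['ee_pos']),R.from_euler('xyz',o['eef_rot'])
def rot(T):
    o,p,r=cur();print('rotvec tool',(r.inv()*T).as_rotvec(),'joint',np.array(o['qpos']))
def go(*P,Rt=None):
    o,p,r=cur(); r=Rt or r
    for q in P: print('d',(r.inv().apply(np.array(q)-p))*1000); p=np.array(q)
def st():
    o,p,r=cur();print(o['time_s'],'tcp',p,'F',np.array(o['force']),'w',o['grip_width'],'axes',r.as_matrix().T.ravel())
E
python3 - <<'E'
from p import *
st(); rot(Rdown(YAW))
b=F(185.4,17,60);print(b)
go([.4,-.4,.33],[.6,.05,.33],Rt=Rdown(YAW))
E
```

```text
0.15 tcp [ 0.194 -0.515  0.205] F [ 0.091 -0.623  0.019] w 0.0938424830103658 axes [-0.     0.001 -1.     0.352 -0.936 -0.001 -0.936 -0.352 -0.   ]
rotvec tool [0.265 0.    0.001] joint [-1.278  0.3    1.521 -0.     1.321 -0.067]
[0.663 0.097 0.165]
d [-124.975  -94.492 -216.361]
d [   0.    -428.999 -241.784]
```

```bash
cat >> p.py <<'E'
def C(x,y,z): # chute horizontal frame at mouth, mm; z world mm
    c,s=np.cos(YAW),np.sin(YAW); return np.array([.500+(x*c-y*s)/1e3,.064+(x*s+y*c)/1e3,z/1e3])
E
python3 - <<'E'
from p import *
print(C(165,-22,152))
go([.40,-.30,.36],C(165,-24,360),C(165,-24,152),Rt=Rdown(YAW))
E
```

```text
[0.666 0.058 0.152]
d [-154.975 -194.041 -225.847]
d [   0.    -328.873 -299.077]
d [208.   0.  -0.]
```

>>> {"api": "play_rows", "payload": {"deltas": [[[-35,0,0,0.13,0,0,0],[-40,0,0,0.135,0,0,0],[-40,-15,-20,0,0,0,0],[-40,-25,-30,0,0,0,0],[0,-30,-35,0,0,0,0],[0,-30,-35,0,0,0,0],[0,-30,-35,0,0,0,0],[0,-30,-35,0,0,0,0],[0,-30,-35,0,0,0,0],[0,0,0,0,0,0,0]]], "grip_force": 30}}

```text
time_s: 1.15
ee_pos: [0.3993, -0.3039, 0.3561]
eef_rot: [-1.922, 1.57, 1.32]
force: [-0.7, 0.1, -0.4]
grip_width: 0.0172
```

Run:
```python
from p import *
st(); rot(Rdown(YAW))
go(C(165,-24,360),C(165,-24,152),Rt=Rdown(YAW))
```

```text
1.15 tcp [ 0.399 -0.304  0.356] F [-0.658  0.145 -0.427] w 0.017165032086889263 axes [ 0.     0.001 -1.     0.1   -0.995 -0.001 -0.995 -0.1   -0.   ]
rotvec tool [ 0.005 -0.     0.001] joint [-0.724  0.122  1.393  0.001  1.628  0.747]
d [  -3.915 -332.695 -300.112]
d [208.   0.  -0.]
```

>>> {"api": "play_rows", "payload": {"deltas": [[[-1,-34,-30,0,0,0,0],[-1,-34,-30,0,0,0,0],[-1,-34,-30,0,0,0,0],[-1,-34,-30,0,0,0,0],[0,-34,-30,0,0,0,0],[0,-34,-30,0,0,0,0],[0,-34,-30,0,0,0,0],[0,-34,-30,0,0,0,0],[0,-34,-30,0,0,0,0],[0,-27,-30,0,0,0,0]]]}}

```text
time_s: 2.15
ee_pos: [0.6646, 0.0542, 0.36]
eef_rot: [-0.015, 1.57, -3.062]
force: [0.6, 0.4, 0.0]
grip_width: 0.0004
```

Run:
```python
from p import *
st(); rot(Rdown(YAW))
go(C(165,-24,360),C(165,-24,152),Rt=Rdown(YAW))
snap('wrist','w1.png');snap('top','t1.png')
```

```text
2.15 tcp [0.665 0.054 0.36 ] F [0.599 0.384 0.026] w 0.0003690879466210525 axes [-0.    -0.    -1.     0.095 -0.995 -0.    -0.995 -0.095  0.   ]
rotvec tool [0. 0. 0.] joint [ 0.026  0.542  0.835 -0.     1.765  1.502]
d [-0.015 -1.416 -2.065]
d [208.   0.  -0.]
```

View pics/w1.png

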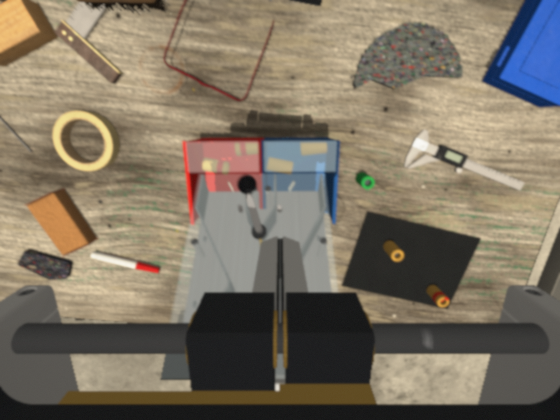

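Run:
```python
from p import *
W=load('w1');T=load('top0');S=load('side0')
h=cv2.cvtColor(W['img'],cv2.COLOR_RGB2GRAY)[165:205,230:265]
m=(h<40).astype(np.uint8);k,_,s,c=cv2.connectedComponentsWithStats(m);print(s,c)
i=1+np.argmax(s[1:,4]);u,v=c[i]+[230,165]
print(u,v,plane(W,u,v,.165),tri([(W,u,v),(T,235/5+224.6,142/5+144.6)]),tri([(W,u,v),(T,235/5+224.6,142/5+144.6),(S,428/4.5+209.6,213/4.5+159.6)]))
for p in [(-0,0,24)]: pass
print(proj(W,F(132,0,26)),proj(W,F(235,-95.5,-21)))
```

```text
[[   0    0   35   40 1194]
 [   9   11   16   16  206]] [[17.083 19.627]
 [16.519 18.762]]
246.51941747572815 183.7621359223301 [0.665 0.098 0.165] [0.663 0.098 0.16 ] [0.664 0.098 0.165]
[260.599 233.233] [322.341 191.487]
```

>>> {"api": "play_rows", "payload": {"deltas": [[[35,0,0,0,0,0,0],[35,0,0,0,0,0,0],[35,0,-2,0,0,0,0],[35,0,0,0,0,0,0],[35,0,0,0,0,0,0],[33,0,0,0,0,0,0],[0,0,0,0,0,0,0]]]}}

```text
time_s: 2.95
ee_pos: [0.6637, 0.0516, 0.1476]
eef_rot: [-0.055, 1.563, -3.102]
force: [-0.6, -0.8, -0.4]
grip_width: 0.0007
```

Run:
```python
from p import *
st()
snap('wrist','w2.png');a=snap('side','s2.png')['img'];b=snap('top','t2.png')['img']
cv2.imwrite('pics/c2.png',cv2.hconcat([cv2.resize(a[160:280,230:350],None,fx=3.3,fy=4,interpolation=2),cv2.resize(b[140:260,225:345],None,fx=3.3,fy=4,interpolation=2)])[:,:,::-1])
```

```text
2.95 tcp [0.664 0.052 0.148] F [-0.594 -0.777 -0.398] w 0.0007053591436107904 axes [-0.008 -0.    -1.     0.094 -0.996 -0.    -0.996 -0.094  0.008]
```

View pics/w2.png

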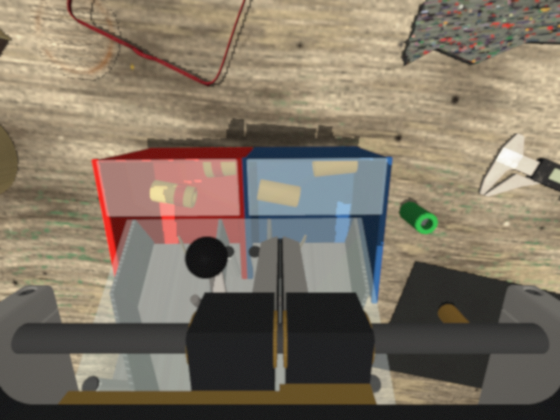

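View pics/c2.png

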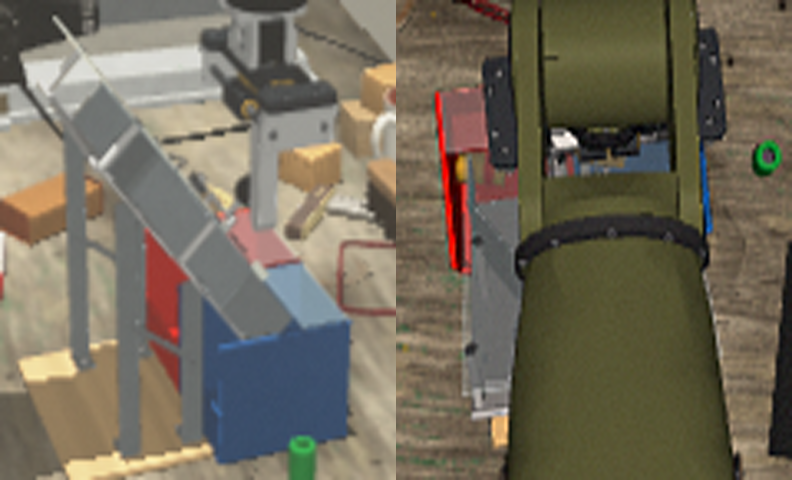

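>>> {"api": "play_rows", "payload": {"deltas": [[[0,-7,0,0,0,0,0],[0,-7,0,0,0,0,0],[0,-4,0,0,0,0,0],[0,-3,0,0,0,0,0],[0,-3,0,0,0,0,0],[0,0,0,0,0,0,0]]]}}

```text
time_s: 3.7
ee_pos: [0.6636, 0.077, 0.1524]
eef_rot: [-2.937, 1.571, 0.299]
force: [0.5, -0.1, -0.6]
grip_width: -0.0001
```

>>> {"api": "play_rows", "payload": {"deltas": [[[0,-3,0,0,0,0,0],[0,-3,0,0,0,0,0],[0,0,0,0,0,0,0]]]}}

```text
time_s: 4.0
ee_pos: [0.6631, 0.0822, 0.1523]
eef_rot: [1.555, 1.57, -1.492]
force: [-0.7, -4.9, 1.5]
grip_width: 0.0003
```

>>> {"api": "play_rows", "payload": {"deltas": [[[0,-2,0,0,0,0,0],[0,-2,0,0,0,0,0],[0,0,0,0,0,0,0]]]}}

```text
time_s: 4.3
ee_pos: [0.663, 0.0828, 0.1523]
eef_rot: [1.516, 1.565, -1.533]
force: [0.5, -24.9, 3.2]
grip_width: 0.0005
```

>>> {"api": "play_rows", "payload": {"deltas": [[[0,15,0,0,0,0,0],[0,20,0,0,0,0,0],[-35,0,0,0,0,0,0],[-40,0,0,0,0,0,0],[-40,0,0,0,0,0,0],[-40,0,0,0,0,0,0],[-40,0,0,0,0,0,0],[0,0,0,0,0,0,0]]]}}

```text
time_s: 5.1
ee_pos: [0.6667, 0.0513, 0.3534]
eef_rot: [3.131, 1.562, 0.084]
force: [0.1, -0.2, 0.4]
grip_width: 0.0002
```

Run:
```python
from p import *
st()
W=snap('wrist','w3.png')
h=cv2.cvtColor(W['img'],cv2.COLOR_RGB2GRAY)
m=(h<40).astype(np.uint8);m[290:]=0;k,_,s,c=cv2.connectedComponentsWithStats(m)
for i in range(1,k):
    if 120<s[i,4]<500:
        p=plane(W,*c[i],.1676);d=p[:2]-[.5,.064];print(s[i],c[i],p,'chute',d@[np.cos(YAW),np.sin(YAW)],d@[-np.sin(YAW),np.cos(YAW)])
```

```text
5.1 tcp [0.667 0.051 0.353] F [ 0.143 -0.238  0.414] w 0.00022573166651161737 axes [ 0.009  0.001 -1.     0.095 -0.996  0.    -0.995 -0.095 -0.009]
[326 178   7  36 141] [329.035 191.014] [ 0.671 -0.012  0.168] chute 0.16303726886540884 -0.0920113023868234
[228 183  18  18 234] [236.415 191.329] [0.659 0.107 0.168] chute 0.1627089737707208 0.027780855414450495
```

View pics/w3.png

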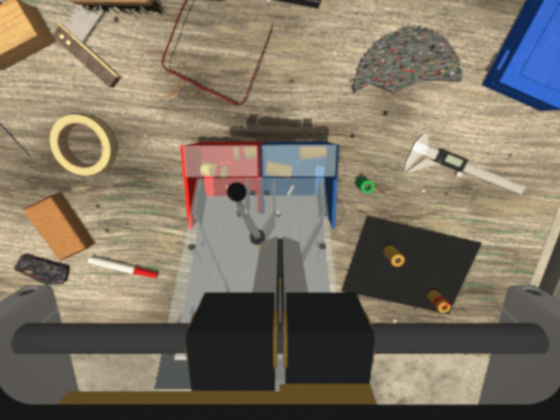

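Run:
```python
from p import *
W=load('w3')
# bore centres in wrist image refine
a=cv2.resize(W['img'][235:325,370:460],None,fx=6,fy=6,interpolation=cv2.INTER_CUBIC)[:,:,::-1];cv2.imwrite('pics/w3c.png',a)
go([.4375,-.2894,.353],[.4375,-.2894,.022],Rt=Rdown(YAW))
```

```text
d [ -3.211 317.473 260.243]
d [331.   0.  -0.]
```

View pics/w3c.png

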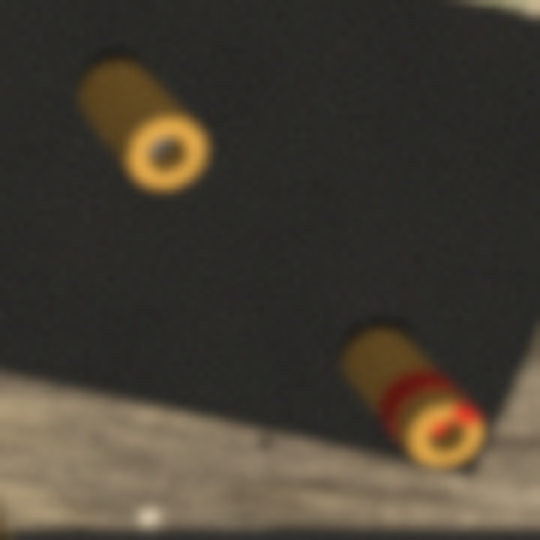

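Run:
```python
from p import *
W=load('w3');T=load('top0');S=load('side0')
print(plane(W,397.6,259.9,.048),plane(W,443.9,306.9,.048))
print(tri([(T,364.7,220.7),(S,284.4,289.9),(W,397.6,259.9)]),tri([(T,402.4,249.8),(S,259.0,318),(W,443.9,306.9)]))
```

```text
[ 0.529 -0.18   0.048] [ 0.439 -0.289  0.048]
[ 0.529 -0.179  0.048] [ 0.438 -0.289  0.048]
```

>>> {"api": "play_rows", "payload": {"deltas": [[[0,34,28,0,0,0,0],[0,34,28,0,0,0,0],[0,34,28,0,0,0,10],[0,34,28,0,0,0,60],[0,34,28,0,0,0,60],[20,34,28,0,0,0,60],[20,34,28,0,0,0,60],[20,34,28,0,0,0,60],[30,34,28,0,0,0,60],[30,9,8,0,0,0,60]]]}}

```text
time_s: 6.15
ee_pos: [0.4359, -0.2865, 0.227]
eef_rot: [-0.673, 1.57, 2.561]
force: [1.0, -0.1, -0.5]
grip_width: 0.0589
```

>>> {"api": "play_rows", "payload": {"deltas": [[[35,0,0,0,0,0,60],[35,0,0,0,0,0,60],[0,0,0,0,0,0,60]]]}}

```text
time_s: 6.45
ee_pos: [0.436, -0.2828, 0.154]
eef_rot: [-0.771, 1.562, 2.464]
force: [-0.3, -0.2, 0.2]
grip_width: 0.0601
```

Run:
```python
from p import *
st(); rot(Rdown(YAW))
go([.4375,-.2894,.1],[.4375,-.2894,.022],Rt=Rdown(YAW))
snap('wrist','w4.png')
```

```text
6.45 tcp [ 0.436 -0.283  0.154] F [-0.25  -0.181  0.241] w 0.06010286799986059 axes [-0.007  0.006 -1.     0.094 -0.996 -0.006 -0.996 -0.094  0.007]
rotvec tool [-0.001  0.007  0.006] joint [-0.646  0.287  1.662  0.     1.201  0.83 ]
d [54.044  6.699 -0.876]
d [78.  0. -0.]
```

View pics/w4.png

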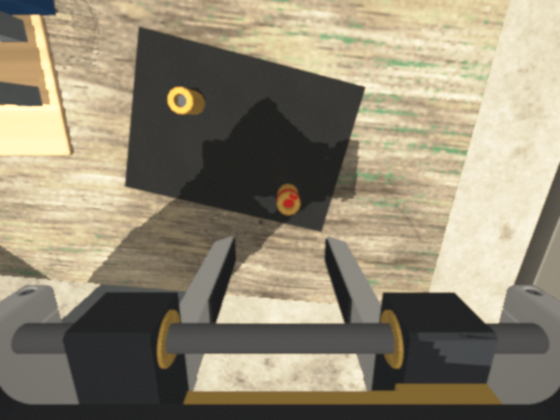

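>>> {"api": "play_rows", "payload": {"deltas": [[[35,4,-1,0,0,0,60],[20,0,0,0,0,0,60],[15,0,0,0,0,0,60],[0,0,0,0,0,0,60]]]}}

```text
time_s: 6.9
ee_pos: [0.4397, -0.2878, 0.089]
eef_rot: [-0.894, 1.57, 2.343]
force: [0.2, -0.3, 0.9]
grip_width: 0.0597
```

Run:
```python
from p import *
st(); rot(Rdown(YAW))
go([.438,-.2892,.022],Rt=Rdown(YAW))
W=snap('wrist','w5.png');st();print('bush base expected px',proj(W,[.438,-.2892,.048]))
```

```text
6.9 tcp [ 0.44  -0.288  0.089] F [ 0.249 -0.337  0.88 ] w 0.05974695630828563 axes [-0.001  0.001 -1.     0.095 -0.995 -0.001 -0.995 -0.095  0.001]
rotvec tool [-0.     0.001  0.001] joint [-0.649  0.375  1.711  0.     1.056  0.826]
d [66.973  1.186  1.835]
6.95 tcp [ 0.44  -0.288  0.09 ] F [-0.483  0.332  1.16 ] w 0.05990359260727577 axes [ 0.    -0.    -1.     0.095 -0.995  0.    -0.995 -0.095 -0.   ]
bush base expected px [281.679 230.493]
```

View pics/w5.png

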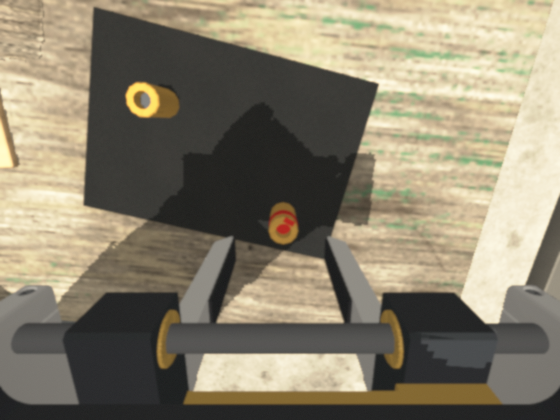

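>>> {"api": "play_rows", "payload": {"deltas": [[[25,1,1,0,0,0,60],[25,0,0,0,0,0,60],[16,0,0,0,0,0,60],[0,0,0,0,0,0,15],[0,0,0,0,0,0,10],[0,0,0,0,0,0,10],[0,0,0,0,0,0,10],[0,0,0,0,0,0,10]]], "grip_force": 30}}

```text
time_s: 7.75
ee_pos: [0.4393, -0.2893, 0.0239]
eef_rot: [2.381, 1.569, -0.666]
force: [0.6, -0.8, 1.0]
grip_width: 0.0235
```

>>> {"api": "play_rows", "payload": {"deltas": [[[-20,0,0,0,0,0,10],[-35,0,0,0,0,0,10],[-40,0,0,0,0,0,10],[-40,0,0,0,0,0,10],[-40,0,0,0,0,0,10],[-40,0,0,0,0,0,10],[-40,0,0,0,0,0,10],[-40,0,0,0,0,0,10]]]}}

```text
time_s: 8.55
ee_pos: [0.4386, -0.2888, 0.32]
eef_rot: [2.372, 1.571, -0.674]
force: [0.3, -1.5, -0.6]
grip_width: 0.0233
```

Run:
```python
from p import *
st(); rot(Rdown(YAW,40))
W=snap('wrist','w6.png')
```

```text
8.55 tcp [ 0.439 -0.289  0.32 ] F [ 0.303 -1.461 -0.62 ] w 0.023258756147862165 axes [ 0.    -0.    -1.     0.095 -0.996  0.    -0.996 -0.095 -0.   ]
rotvec tool [-0.     0.698 -0.   ] joint [-0.652  0.182  1.404 -0.     1.555  0.824]
```

View pics/w6.png

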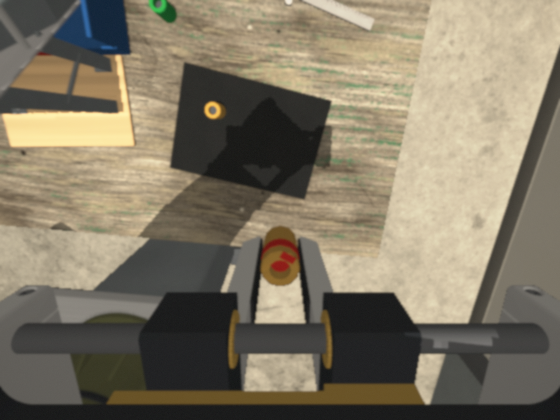

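Run:
```python
from p import *
print(F(-110,0,0)); go(F(-110,0,0),Rt=Rdown(YAW))
```

```text
[0.43  0.057 0.352]
d [ -25.41  -346.21   -22.958]
```

>>> {"api": "play_rows", "payload": {"deltas": [[[-12,-35,-10,0,0,0,10],[-12,-35,-10,0,0,0,10],[0,-35,0,0,0.1,0,10],[0,-35,0,0,0.1,0,10],[0,-35,0,0,0.1,0,10],[0,-35,0,0,0.1,0,10],[0,-35,0,0,0.1,0,10],[0,-35,0,0,0.1,0,10],[0,-35,0,0,0.1,0,10],[0,-30,0,0,0,0,10]]]}}

```text
time_s: 9.6
ee_pos: [0.4245, 0.0574, 0.3414]
eef_rot: [-3.14, 0.867, 0.096]
force: [1.1, -0.0, -1.5]
grip_width: 0.0234
```

Run:
```python
from p import *
st(); rot(Rdown(YAW,40)); go(F(-110,0,0),F(-65,0,0),F(15,0,0),Rt=Rdown(YAW,40))
S=snap('side','s7.png');W=snap('wrist','w7.png')
```

```text
9.6 tcp [0.425 0.057 0.341] F [ 1.092 -0.007 -1.463] w 0.023353234130912413 axes [ 0.644  0.062 -0.763  0.095 -0.996 -0.001 -0.759 -0.072 -0.647]
rotvec tool [-0.001 -0.005  0.001] joint [ 0.016 -0.48   2.07   0.069  0.85   1.466]
d [ -5.076   0.598 -10.857]
d [45.  0. -0.]
d [80.  0. -0.]
```

View pics/s7.png

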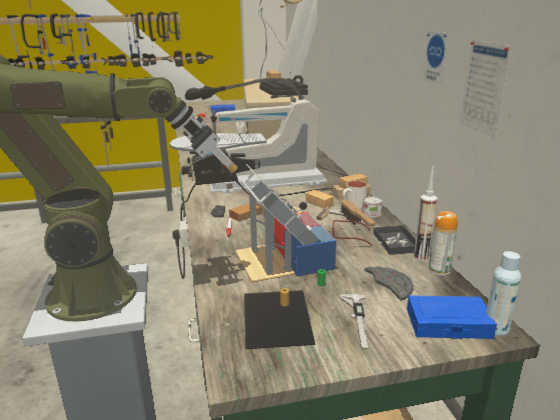

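View pics/w7.png

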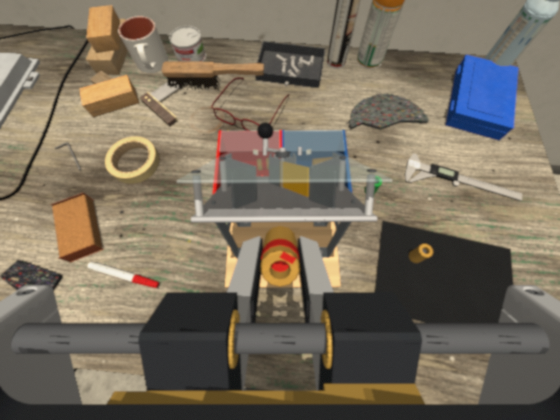

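Run:
```python
from p import *
W=load('w7')
for n,p in {'hl':(-33,95.5,21),'hr':(-33,-95.5,21),'sl':(0,95.5,-21),'sr':(0,-95.5,-21)}.items(): print(n,proj(W,F(*p)))
cv2.imwrite('pics/w7c.png',cv2.resize(W['img'][150:290,160:410],None,fx=3.2,fy=3.2,interpolation=2)[:,:,::-1])
S=load('s7');cv2.imwrite('pics/s7c.png',cv2.resize(S['img'][90:270,160:340],None,fx=3.3,fy=3.3,interpolation=2)[:,:,::-1])
```

```text
hl [176.503 182.466]
hr [392.777 182.646]
sl [191.517 216.068]
sr [376.375 216.249]
```

View pics/w7c.png

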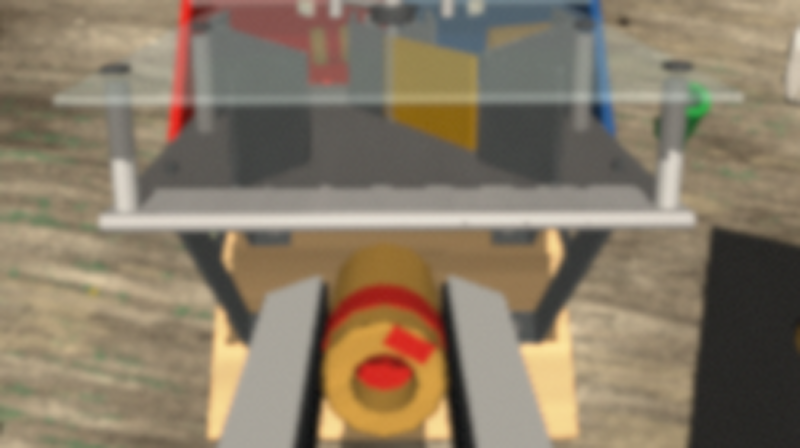

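View pics/s7c.png

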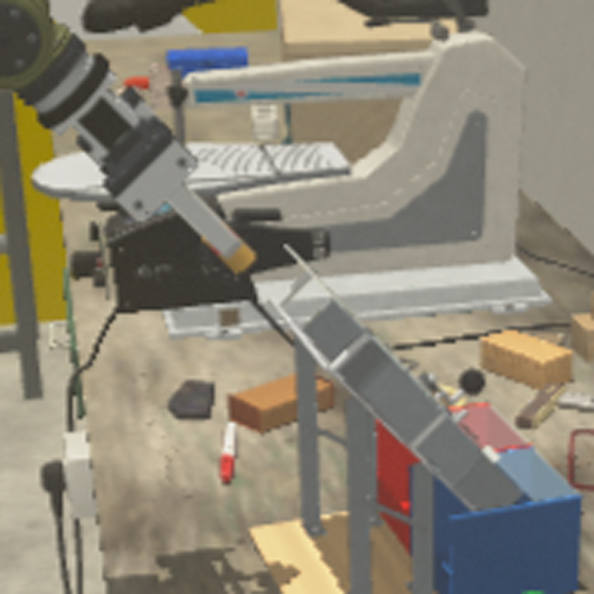

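>>> {"api": "play_rows", "payload": {"deltas": [[[0,0,-11,0,-0.005,0,10],[20,1,0,0,0,0,10],[20,0,0,0,0,0,10],[0,0,0,0,0,0,10]]]}}

```text
time_s: 10.1
ee_pos: [0.4602, 0.0579, 0.3161]
eef_rot: [-3.141, 0.88, 0.094]
force: [0.1, -0.6, -1.1]
grip_width: 0.0233
```

Run:
```python
from p import *
for i in range(2):
    st(); rot(Rdown(YAW,40)); go(F(12,0,0),Rt=Rdown(YAW,40))
    if i==0: S=snap('side','s8.png');
cv2.imwrite('pics/s8c.png',cv2.resize(S['img'][120:240,200:320],None,fx=5,fy=5,interpolation=2)[:,:,::-1])
```

```text
10.1 tcp [0.46  0.058 0.316] F [ 0.054 -0.626 -1.062] w 0.023260643005912702 axes [ 0.634  0.06  -0.771  0.094 -0.996 -0.    -0.767 -0.072 -0.637]
rotvec tool [-0.001  0.007 -0.   ] joint [ 0.017 -0.362  2.051  0.071  0.765  1.461]
d [74.704 -2.294  0.137]
10.15 tcp [0.46  0.058 0.318] F [-0.067  0.248 -1.613] w 0.02353242312904636 axes [ 0.635  0.06  -0.77   0.094 -0.996 -0.    -0.766 -0.072 -0.638]
rotvec tool [-0.001  0.006 -0.   ] joint [ 0.018 -0.364  2.05   0.071  0.767  1.461]
d [75.904 -2.229  0.87 ]
```

View pics/s8c.png

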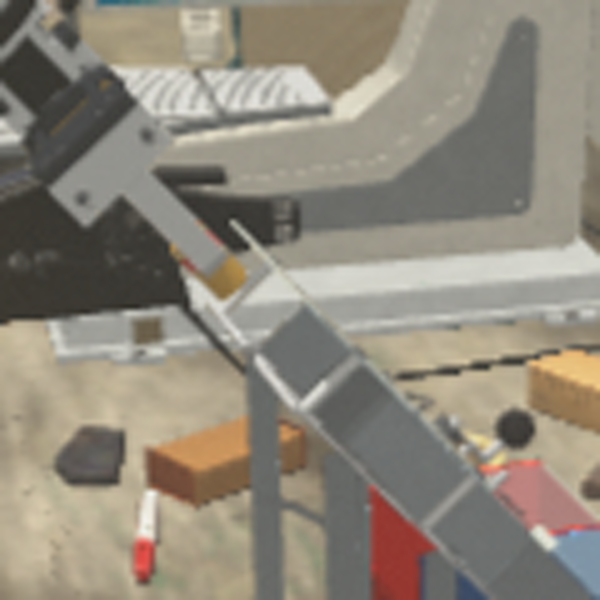

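>>> {"api": "play_rows", "payload": {"deltas": [[[20,-2,0,0,0.005,0,10],[20,0,0,0,0,0,10],[20,0,0,0,0,0,10],[0,0,0,0,0,0,10]]]}}

```text
time_s: 10.55
ee_pos: [0.4983, 0.0637, 0.2714]
eef_rot: [-3.142, 0.873, 0.094]
force: [0.1, 0.1, -0.1]
grip_width: 0.0235
```

Run:
```python
from p import *
st(); rot(Rdown(YAW,40)); go(F(12,0,0),Rt=Rdown(YAW,40))
S=snap('side','s9.png');W=snap('wrist','w9.png');st()
cv2.imwrite('pics/s9c.png',cv2.hconcat([cv2.resize(S['img'][140:240,220:320],None,fx=4,fy=4,interpolation=2),cv2.resize(W['img'][120:280,200:360],None,fx=2.5,fy=2.5,interpolation=2)])[:,:,::-1])
```

```text
10.55 tcp [0.498 0.064 0.271] F [ 0.132  0.125 -0.122] w 0.02351225711695259 axes [ 0.639  0.061 -0.767  0.094 -0.996 -0.    -0.763 -0.072 -0.642]
rotvec tool [-0.     0.001 -0.   ] joint [ 0.033 -0.226  2.059  0.069  0.613  1.467]
d [15.729 -0.09   0.872]
10.65 tcp [0.498 0.064 0.273] F [-0.017  0.005 -1.686] w 0.023240109959830307 axes [ 0.641  0.061 -0.765  0.094 -0.996  0.    -0.761 -0.072 -0.644]
```

View pics/s9c.png

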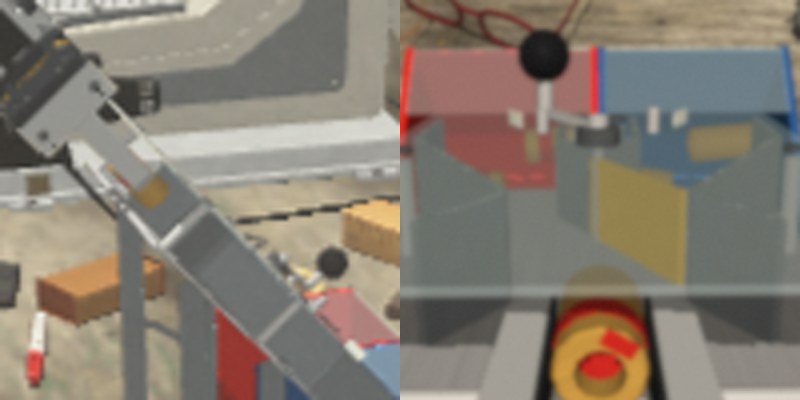

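>>> {"api": "play_rows", "payload": {"deltas": [[[16,0,1,0,0,0,10],[0,0,5,0,0,0,10],[0,0,0,0,0,0,10],[0,0,0,0,0,0,45],[0,0,0,0,0,0,50],[0,0,0,0,0,0,50],[0,0,0,0,0,0,50],[0,0,0,0,0,0,50]]]}}

```text
time_s: 11.45
ee_pos: [0.5041, 0.0647, 0.2565]
eef_rot: [-3.142, 0.871, 0.095]
force: [-0.1, 0.2, 0.6]
grip_width: 0.0498
```

Run:
```python
from p import *
st()
S=snap('side','s10.png');W=snap('wrist','w10.png')
cv2.imwrite('pics/s10c.png',cv2.hconcat([cv2.resize(S['img'][140:240,220:320],None,fx=4,fy=4,interpolation=2),cv2.resize(W['img'][120:280,200:360],None,fx=2.5,fy=2.5,interpolation=2)])[:,:,::-1])
```

```text
11.45 tcp [0.504 0.065 0.257] F [-0.077  0.248  0.633] w 0.04981902429539418 axes [ 0.641  0.061 -0.765  0.095 -0.996 -0.    -0.761 -0.072 -0.644]
```

View pics/s10c.png

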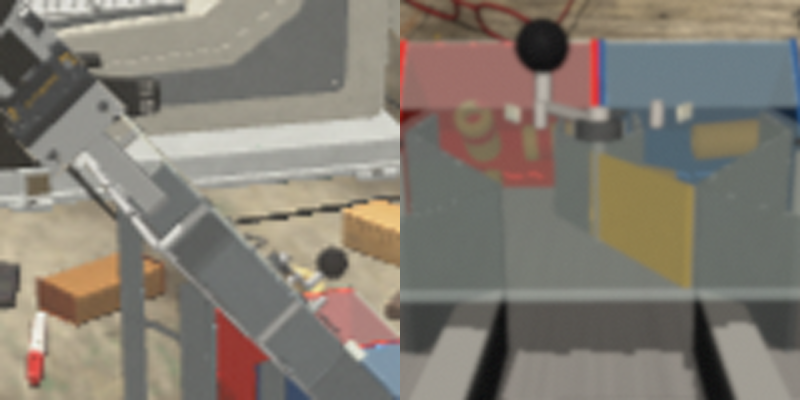

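>>> {"api": "play_rows", "payload": {"deltas": [[[-20,0,-6,0,0,0,50],[-30,0,0,0,0,0,50],[-35,0,0,0,0,0,50],[-35,0,0,0,0,0,50],[-20,-10,0,0,-0.1,0,0],[0,-10,0,0,-0.1,0,0],[0,-10,0,0,-0.1,0,0],[0,-10,0,0,-0.1,0,0],[0,-10,0,0,-0.1,0,0],[0,-5,0,0,-0.1,0,0]]]}}

```text
time_s: 12.55
ee_pos: [0.4136, 0.112, 0.3676]
eef_rot: [3.14, 1.474, 0.094]
force: [0.1, -1.0, 0.5]
grip_width: 0.0053
```

Run:
```python
from p import *
st(); rot(Rdown(YAW)); go(C(163,64,370),C(163,64,152),Rt=Rdown(YAW))
T=snap('top','t11.png');W=snap('wrist','w11.png')
cv2.imwrite('pics/t11c.png',cv2.hconcat([cv2.resize(T['img'][140:240,220:320],None,fx=4,fy=4,interpolation=2),cv2.resize(W['img'][80:280,200:400],None,fx=2,fy=2,interpolation=2)])[:,:,::-1])
```

```text
12.55 tcp [0.414 0.112 0.368] F [ 0.087 -1.01   0.465] w 0.005264988319125292 axes [ 0.096  0.009 -0.995  0.095 -0.995  0.    -0.991 -0.095 -0.096]
rotvec tool [ 0.001 -0.096 -0.   ] joint [ 0.184 -0.114  1.606 -0.009  1.553  1.659]
d [  -2.395   -8.001 -244.444]
d [218.   0.  -0.]
```

View pics/t11c.png

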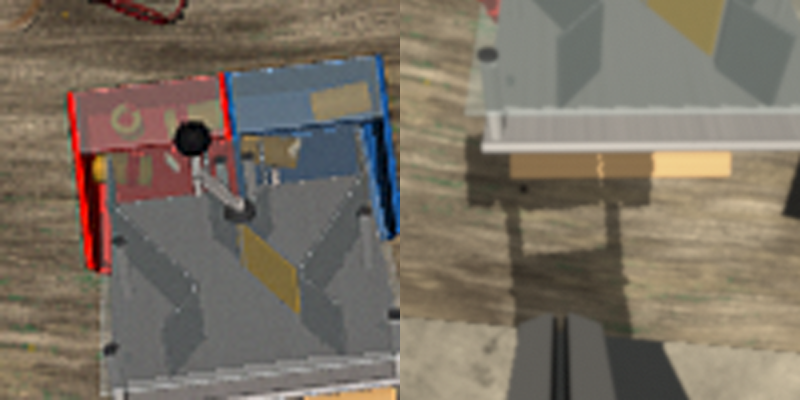

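>>> {"api": "play_rows", "payload": {"deltas": [[[0,0,0,0,-0.096,0,0],[0,-8,-35,0,0,0,0],[0,0,-35,0,0,0,0],[0,0,-35,0,0,0,0],[0,0,-35,0,0,0,0],[0,0,-35,0,0,0,0],[0,0,-35,0,0,0,0],[0,0,-34,0,0,0,0],[0,0,0,0,0,0,0]]]}}

```text
time_s: 13.55
ee_pos: [0.6584, 0.142, 0.3648]
eef_rot: [2.953, 1.569, -0.094]
force: [0.2, -0.5, -1.8]
grip_width: 0.0004
```

Run:
```python
from p import *
st(); rot(Rdown(YAW)); go(C(163,64,152),Rt=Rdown(YAW))
W=snap('wrist','w12.png')
```

```text
13.55 tcp [0.658 0.142 0.365] F [ 0.195 -0.461 -1.846] w 0.0004109970936935743 axes [ 0.002 -0.    -1.     0.094 -0.996  0.    -0.996 -0.094 -0.002]
rotvec tool [-0.001 -0.002 -0.   ] joint [ 0.158  0.562  0.794 -0.001  1.783  1.635]
d [212.792  -1.387   2.126]
```

View pics/w12.png

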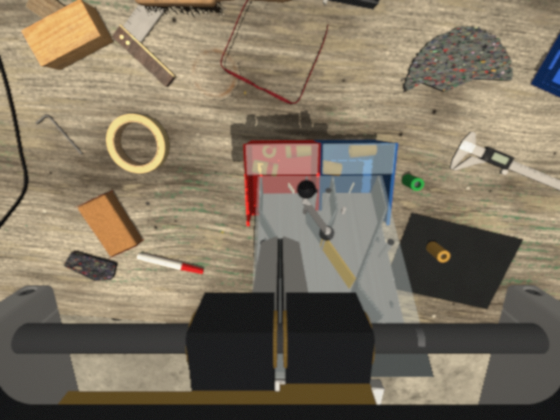

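>>> {"api": "play_rows", "payload": {"deltas": [[[35,0,1,0,0,0,0],[35,0,0,0,0,0,0],[35,0,0,0,0,0,0],[35,0,0,0,0,0,0],[35,0,0,0,0,0,0],[39,0,0,0,0,0,0],[0,0,0,0,0,0,0]]]}}

```text
time_s: 14.3
ee_pos: [0.6529, 0.1419, 0.1505]
eef_rot: [0.259, 1.569, -2.787]
force: [0.1, -0.3, 0.3]
grip_width: 0.0002
```

>>> {"api": "play_rows", "payload": {"deltas": [[[0,8,0,0,0,0,0],[0,6,0,0,0,0,0],[0,6,0,0,0,0,0],[0,6,0,0,0,0,0],[0,6,0,0,0,0,0],[0,6,0,0,0,0,0],[0,6,0,0,0,0,0],[0,6,0,0,0,0,0],[0,0,0,0,0,0,0]]]}}

```text
time_s: 15.2
ee_pos: [0.6604, 0.0915, 0.1543]
eef_rot: [3.003, 1.567, -0.045]
force: [0.3, 0.2, -0.6]
grip_width: 0.0003
```

Run:
```python
from p import *
st(); go(C(164,-3,152),C(164,-7,152),Rt=Rdown(YAW))
```

```text
15.2 tcp [0.66  0.091 0.154] F [ 0.347  0.177 -0.567] w 0.00029477940722886294 axes [ 0.004 -0.    -1.     0.094 -0.996  0.001 -0.996 -0.094 -0.004]
d [ 2.298 15.145 -1.678]
d [0. 4. 0.]
```

>>> {"api": "play_rows", "payload": {"deltas": [[[2,5,-2,0,0,0,0],[0,5,0,0,0,0,0],[0,3,0,0,0,0,0],[0,0,0,0,0,0,0]]]}}

```text
time_s: 15.6
ee_pos: [0.6637, 0.0797, 0.1524]
eef_rot: [-3.049, 1.567, 0.187]
force: [-1.3, 1.7, 1.1]
grip_width: 0.0007
```

>>> {"api": "play_rows", "payload": {"deltas": [[[0,3,0,0,0,0,0],[0,2,0,0,0,0,0],[0,0,0,0,0,0,0]]]}}

```text
time_s: 15.9
ee_pos: [0.6637, 0.0789, 0.1525]
eef_rot: [-2.189, 1.563, 1.05]
force: [-1.2, 25.2, 2.2]
grip_width: 0.0005
```

>>> {"api": "play_rows", "payload": {"deltas": [[[0,-15,0,0,0,0,0],[0,-20,0,0,0,0,0],[-35,0,0,0,0,0,0],[-40,0,0,0,0,0,0],[-40,0,0,0,0,0,0],[-40,0,0,0,0,0,0],[-40,0,0,0,0,0,0],[0,0,0,0,0,0,0]]]}}

```text
time_s: 16.7
ee_pos: [0.6607, 0.1094, 0.3536]
eef_rot: [3.091, 1.558, 0.043]
force: [-0.2, -0.4, 0.6]
grip_width: 0.0004
```

Run:
```python
from p import *
st()
W=snap('wrist','w13.png')
h=cv2.cvtColor(W['img'],cv2.COLOR_RGB2GRAY)
m=(h<40).astype(np.uint8);m[290:]=0;k,_,s,c=cv2.connectedComponentsWithStats(m)
for i in range(1,k):
    if 120<s[i,4]<500:
        p=plane(W,*c[i],.1676);d=p[:2]-[.5,.064];print(s[i],c[i],p,'chute',d@[np.cos(YAW),np.sin(YAW)],d@[-np.sin(YAW),np.cos(YAW)])
print('good px',proj(W,[.529,-.1795,.048]))
st();go([.529,-.1795,.353],Rt=Rdown(YAW))
```

```text
16.7 tcp [0.661 0.109 0.354] F [-0.181 -0.429  0.574] w 0.00043577642340846386 axes [ 0.013  0.001 -1.     0.094 -0.996  0.001 -0.995 -0.094 -0.013]
[315   0  40   8 129] [337.535   2.628] [0.876 0.066 0.168] chute 0.3745707534828123 -0.03353252428854462
[314 183  18  17 234] [322.094 191.201] [0.665 0.055 0.168] chute 0.16302151410036192 -0.024780499842159742
[458 235  40  37 389] [478.157 254.807] [ 0.596 -0.172  0.168] chute 0.07291729194503105 -0.24359767138648086
good px [429.248 260.265]
16.75 tcp [0.66  0.109 0.35 ] F [-0.486  0.21  -0.472] w 0.00075629867217784 axes [ 0.009  0.    -1.     0.094 -0.996  0.001 -0.996 -0.094 -0.009]
d [ -3.059 275.08  158.276]
```

View pics/w13.png

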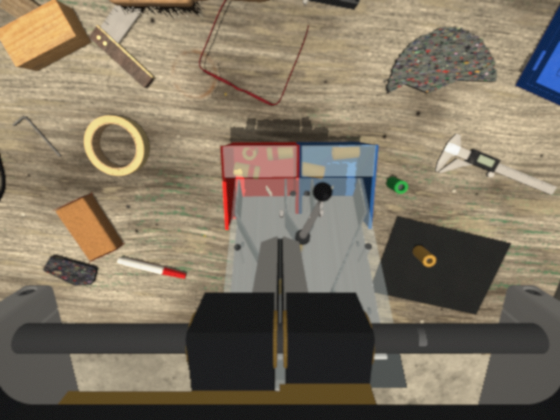

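>>> {"api": "play_rows", "payload": {"deltas": [[[0,32,18,0,0,0,0],[0,32,18,0,0,0,0],[0,32,18,0,0,0,0],[0,32,18,0,0,0,0],[0,32,18,0,0,0,60],[0,32,18,0,0,0,60],[10,32,18,0,0,0,60],[20,32,18,0,0,0,60],[35,19,14,0,0,0,60],[35,0,0,0,0,0,60]]]}}

```text
time_s: 17.75
ee_pos: [0.5273, -0.1814, 0.2444]
eef_rot: [2.993, 1.568, -0.057]
force: [0.5, -0.3, 0.1]
grip_width: 0.0447
```

>>> {"api": "play_rows", "payload": {"deltas": [[[35,0,0,0,0,0,60],[35,0,0,0,0,0,60],[35,0,0,0,0,0,60],[35,0,0,0,0,0,60],[15,0,0,0,0,0,60],[0,0,0,0,0,0,60]]]}}

```text
time_s: 18.35
ee_pos: [0.5278, -0.1784, 0.0883]
eef_rot: [-1.02, 1.568, 2.217]
force: [0.0, -0.3, 0.9]
grip_width: 0.0598
```

Run:
```python
from p import *
st(); rot(Rdown(YAW)); go([.529,-.1795,.023],Rt=Rdown(YAW))
W=snap('wrist','w14.png');print(proj(W,[.529,-.1795,.048]));st();go([.529,-.1795,.023],Rt=Rdown(YAW))
```

```text
18.35 tcp [ 0.528 -0.178  0.088] F [ 0.037 -0.254  0.944] w 0.05977082731844508 axes [-0.002  0.002 -1.     0.095 -0.996 -0.002 -0.996 -0.095  0.001]
rotvec tool [-0.     0.001  0.002] joint [-0.392  0.44   1.62   0.002  1.085  1.083]
d [65.292  1.217 -1.097]
[281.824 227.361]
18.4 tcp [ 0.529 -0.179  0.09 ] F [ 0.184 -0.369  1.337] w 0.05983829333877039 axes [ 0.001  0.001 -1.     0.095 -0.996 -0.001 -0.996 -0.095 -0.001]
d [67.295  0.768 -0.137]
```

View pics/w14.png

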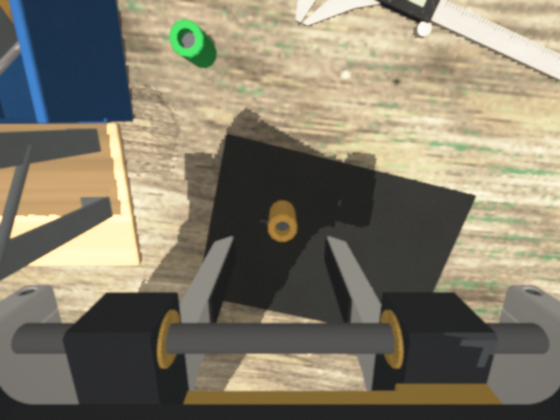

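>>> {"api": "play_rows", "payload": {"deltas": [[[25,1,0,0,0,0,60],[25,0,0,0,0,0,60],[16,0,0,0,0,0,60],[0,0,0,0,0,0,15],[0,0,0,0,0,0,10],[0,0,0,0,0,0,10],[0,0,0,0,0,0,10],[0,0,0,0,0,0,10]]]}}

```text
time_s: 19.2
ee_pos: [0.5304, -0.1801, 0.0264]
eef_rot: [3.034, 1.566, -0.012]
force: [0.8, -0.8, -0.3]
grip_width: 0.0233
```

>>> {"api": "play_rows", "payload": {"deltas": [[[-20,0,0,0,0,0,10],[-35,0,0,0,0,0,10],[-40,0,0,0,0,0,10],[-40,0,0,0,0,0,10],[-40,0,20,0,0,0,10],[-40,0,30,0,0,0,10],[-40,0,30,0,0,0,10],[-40,0,30,0,0,0,10],[0,0,0,0,0,0,10]]]}}

```text
time_s: 20.1
ee_pos: [0.4183, -0.1912, 0.3262]
eef_rot: [2.695, 1.558, -0.353]
force: [-0.7, -0.9, -2.6]
grip_width: 0.0235
```

Run:
```python
from p import *
st(); rot(Rdown(YAW)); go(F(-110,0,0),Rt=Rdown(YAW))
```

```text
20.1 tcp [ 0.418 -0.191  0.326] F [-0.671 -0.866 -2.556] w 0.023462553120334663 axes [ 0.012 -0.004 -1.     0.093 -0.996  0.006 -0.996 -0.093 -0.012]
rotvec tool [-0.001 -0.012 -0.006] joint [-0.51   0.019  1.569  0.002  1.541  0.968]
d [ -26.081 -246.3    -34.863]
```

>>> {"api": "play_rows", "payload": {"deltas": [[[-26,-15,-35,0,0,0,10],[0,-30,0,0,0.1,0,10],[0,-30,0,0,0.1,0,10],[0,-30,0,0,0.1,0,10],[0,-30,0,0,0.1,0,10],[0,-30,0,0,0.1,0,10],[0,-30,0,0,0.1,0,10],[0,-30,0,0,0.098,0,10],[0,-21,0,0,0,0,10],[0,0,0,0,0,0,10]]]}}

```text
time_s: 21.1
ee_pos: [0.4301, 0.0598, 0.346]
eef_rot: [-3.141, 0.869, 0.098]
force: [-0.4, -0.8, -2.0]
grip_width: 0.0235
```

Run:
```python
from p import *
st(); rot(Rdown(YAW,40)); go(F(-110,0,0),Rt=Rdown(YAW,40))
W=snap('wrist','w15.png');S=snap('side','s15.png');st(); rot(Rdown(YAW,40)); go(F(-110,0,0),Rt=Rdown(YAW,40))
for n,p in {'hl':(-33,95.5,21),'hr':(-33,-95.5,21),'sl':(0,95.5,-21),'sr':(0,-95.5,-21)}.items(): print(n,proj(W,F(*p)))
```

```text
21.1 tcp [0.43  0.06  0.346] F [-0.355 -0.756 -1.954] w 0.023505569921522338 axes [ 0.643  0.063 -0.764  0.098 -0.995 -0.    -0.76  -0.074 -0.646]
rotvec tool [ 0.002 -0.004  0.002] joint [ 0.023 -0.464  2.05   0.064  0.855  1.472]
d [-5.249  2.409 -3.446]
21.2 tcp [0.431 0.058 0.346] F [-0.46   0.537 -1.358] w 0.023534847864926496 axes [ 0.642  0.062 -0.764  0.096 -0.995  0.    -0.76  -0.074 -0.645]
rotvec tool [ 0.001 -0.003  0.001] joint [ 0.018 -0.462  2.049  0.067  0.856  1.467]
d [-5.506  0.673 -2.974]
hl [175.474 189.839]
hr [390.597 190.424]
sl [190.49  222.218]
sr [374.499 222.728]
```

View pics/w15.png

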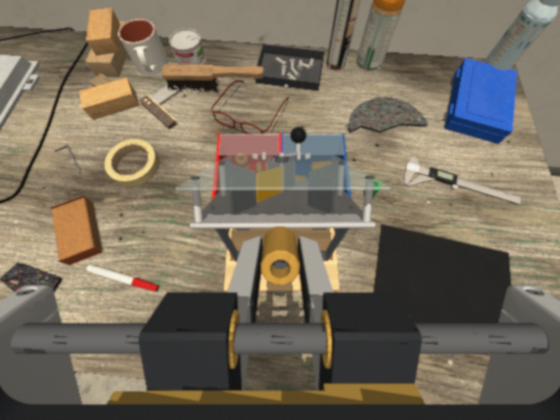

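>>> {"api": "play_rows", "payload": {"deltas": [[[0,1,-3,0,0,0,10],[20,0,0,0,0,0,10],[20,0,0,0,0,0,10],[0,0,0,0,0,0,10]]]}}

```text
time_s: 21.6
ee_pos: [0.4594, 0.0584, 0.3155]
eef_rot: [-3.141, 0.873, 0.094]
force: [0.1, -0.4, -1.8]
grip_width: 0.0233
```

Run:
```python
from p import *
st(); rot(Rdown(YAW,40)); go(F(10,0,0),Rt=Rdown(YAW,40))
S=snap('side','s16.png');st(); go(F(10,0,0),Rt=Rdown(YAW,40))
cv2.imwrite('pics/s16c.png',cv2.resize(S['img'][120:240,200:320],None,fx=5,fy=5,interpolation=2)[:,:,::-1])
```

```text
21.6 tcp [0.459 0.058 0.315] F [ 0.116 -0.378 -1.848] w 0.023263707039972964 axes [ 0.64   0.06  -0.766  0.093 -0.996 -0.    -0.763 -0.071 -0.642]
rotvec tool [-0.002  0.001 -0.001] joint [ 0.02  -0.367  2.058  0.069  0.756  1.464]
d [72.678 -1.692 -0.858]
21.65 tcp [0.459 0.059 0.317] F [ 0.117  0.343 -1.482] w 0.02335246119713608 axes [ 0.641  0.06  -0.765  0.093 -0.996 -0.    -0.762 -0.071 -0.644]
d [73.905 -1.542 -0.168]
```

View pics/s16c.png

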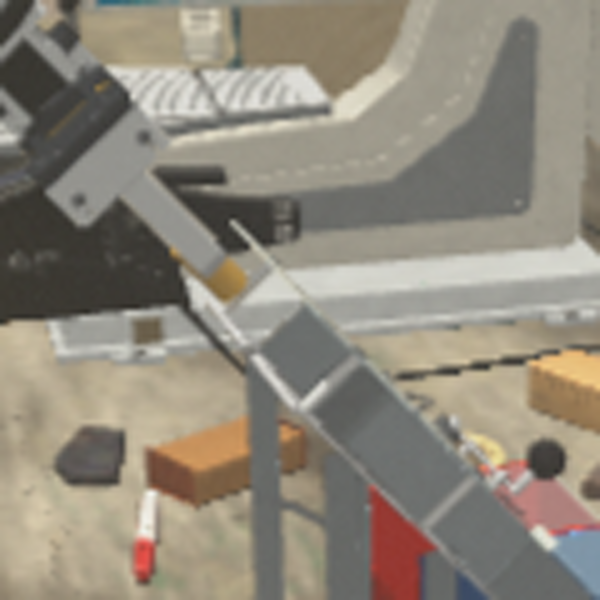

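Same alignment as the first time; insert.

>>> {"api": "play_rows", "payload": {"deltas": [[[20,-1,0,0,0,0,10],[20,0,0,0,0,0,10],[20,0,0,0,0,0,10],[0,0,0,0,0,0,10]]]}}

```text
time_s: 22.05
ee_pos: [0.4975, 0.0635, 0.2708]
eef_rot: [-3.141, 0.872, 0.094]
force: [0.1, 0.1, -1.0]
grip_width: 0.0233
```

Run:
```python
from p import *
st(); rot(Rdown(YAW,40)); go(F(11,0,0),Rt=Rdown(YAW,40))
S=snap('side','s17.png');W=snap('wrist','w17.png');st()
cv2.imwrite('pics/s17c.png',cv2.hconcat([cv2.resize(S['img'][140:240,220:320],None,fx=4,fy=4,interpolation=2),cv2.resize(W['img'][120:280,200:360],None,fx=2.5,fy=2.5,interpolation=2)])[:,:,::-1])
```

```text
22.05 tcp [0.498 0.064 0.271] F [ 0.054  0.076 -0.963] w 0.02329356615437533 axes [ 0.641  0.061 -0.765  0.094 -0.996 -0.    -0.762 -0.072 -0.644]
rotvec tool [-0.001 -0.001 -0.   ] joint [ 0.032 -0.228  2.063  0.07   0.609  1.467]
d [14.766 -0.221 -0.087]
22.15 tcp [0.497 0.064 0.273] F [ 0.69  -0.849 -1.649] w 0.023364439660716208 axes [ 0.643  0.061 -0.763  0.094 -0.996 -0.    -0.76  -0.072 -0.646]
```

View pics/s17c.png

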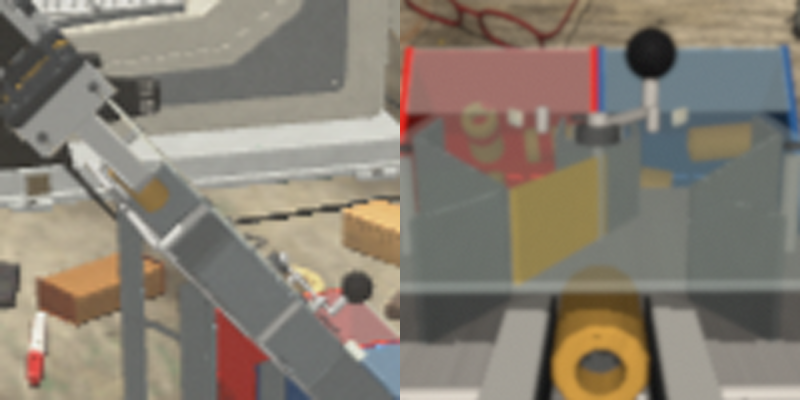

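>>> {"api": "play_rows", "payload": {"deltas": [[[15,0,1,0,0,0,10],[0,0,5,0,0,0,10],[0,0,0,0,0,0,10],[0,0,0,0,0,0,45],[0,0,0,0,0,0,50],[0,0,0,0,0,0,50],[0,0,0,0,0,0,50],[0,0,0,0,0,0,50]]]}}

```text
time_s: 22.95
ee_pos: [0.5025, 0.0645, 0.2568]
eef_rot: [-3.142, 0.869, 0.095]
force: [0.4, -0.4, 0.7]
grip_width: 0.0499
```

>>> {"api": "play_rows", "payload": {"deltas": [[[-20,0,-6,0,0,0,50],[-30,0,0,0,0,0,50],[-35,0,0,0,0,0,50],[-35,0,0,0,0,0,50],[-20,0,0,0,0,0,50],[0,0,0,0,0,0,50],[0,0,0,0,0,0,50],[0,0,0,0,0,0,50]]]}}

```text
time_s: 23.75
ee_pos: [0.4174, 0.0564, 0.3659]
eef_rot: [-3.141, 0.871, 0.095]
force: [-0.3, -0.5, -0.5]
grip_width: 0.0499
```

Run:
```python
from p import *
st()
T=snap('top','t18.png');W=snap('wrist','w18.png');st()
cv2.imwrite('pics/s18c.png',cv2.hconcat([cv2.resize(T['img'][140:240,220:320],None,fx=4,fy=4,interpolation=2),cv2.resize(W['img'][100:260,200:360],None,fx=2.5,fy=2.5,interpolation=2)])[:,:,::-1])
```

```text
23.75 tcp [0.417 0.056 0.366] F [-0.27  -0.476 -0.471] w 0.04991359969385625 axes [ 0.641  0.061 -0.765  0.095 -0.996 -0.    -0.762 -0.072 -0.644]
23.85 tcp [0.417 0.056 0.366] F [-0.365  0.029  0.581] w 0.04996575341002198 axes [ 0.641  0.061 -0.765  0.095 -0.996 -0.    -0.762 -0.072 -0.644]
```

View pics/s18c.png

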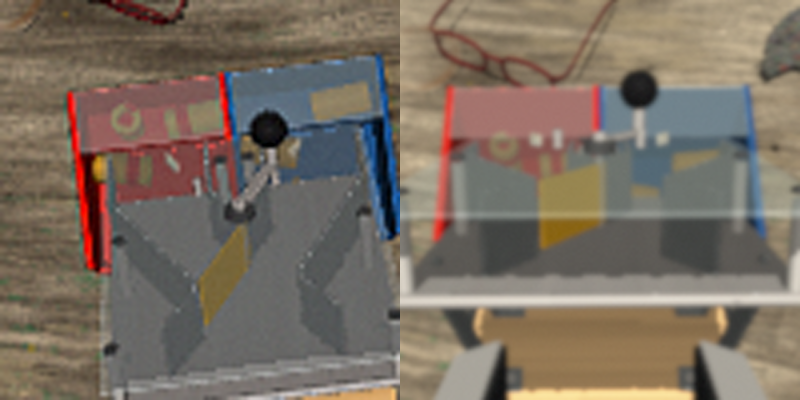

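View pics/w18.png

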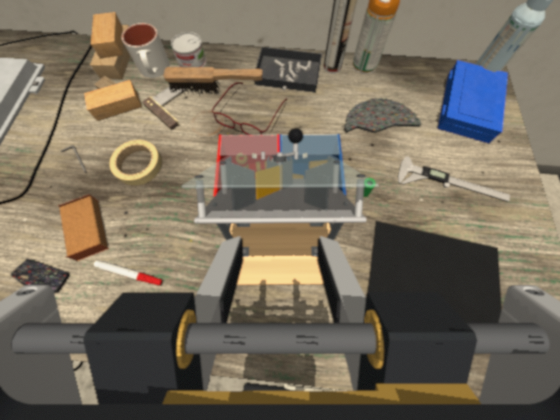

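>>> {"api": "play_rows", "payload": {"deltas": [[[-10,15,0,0,-0.1,0,50],[0,20,0,0,-0.1,0,50],[0,20,0,0,-0.1,0,50],[0,20,0,0,-0.1,0,50],[0,20,0,0,-0.1,0,50],[0,20,0,0,-0.1,0,50],[0,20,0,0,-0.1,0,50],[0,15,-30,0,0,0,50],[0,0,-35,0,0,0,50],[0,0,-35,0,0,0,50]]]}}

```text
time_s: 24.85
ee_pos: [0.5261, -0.0845, 0.3738]
eef_rot: [-2.116, 1.57, 1.12]
force: [0.7, -0.1, 0.9]
grip_width: 0.0499
```

Run:
```python
from p import *
st()
S=snap('side','s19.png');W=snap('wrist','w19.png');st()
cv2.imwrite('pics/s19c.png',cv2.resize(S['img'][180:280,250:350],None,fx=6,fy=6,interpolation=2)[:,:,::-1])
```

```text
24.85 tcp [ 0.526 -0.084  0.374] F [ 0.736 -0.138  0.869] w 0.049892745737129165 axes [ 0.     0.001 -1.     0.094 -0.996 -0.001 -0.996 -0.094 -0.   ]
24.95 tcp [ 0.527 -0.084  0.372] F [-0.451 -0.06  -1.516] w 0.04977990806083303 axes [-0.003  0.002 -1.     0.095 -0.995 -0.002 -0.995 -0.095  0.003]
```

View pics/s19c.png

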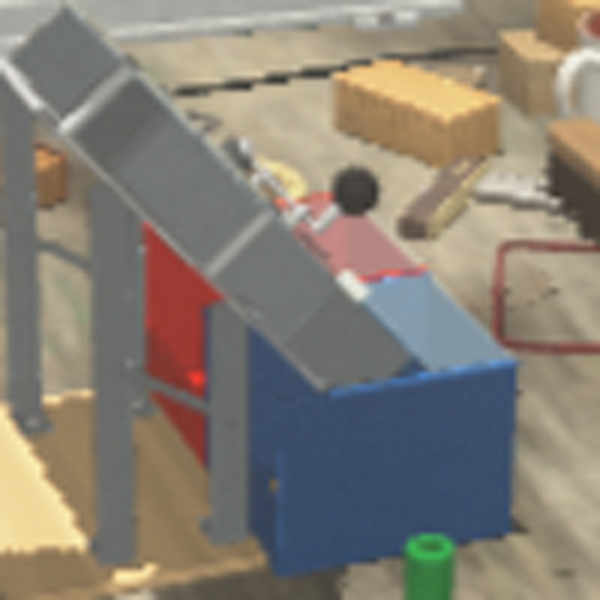

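View pics/w19.png

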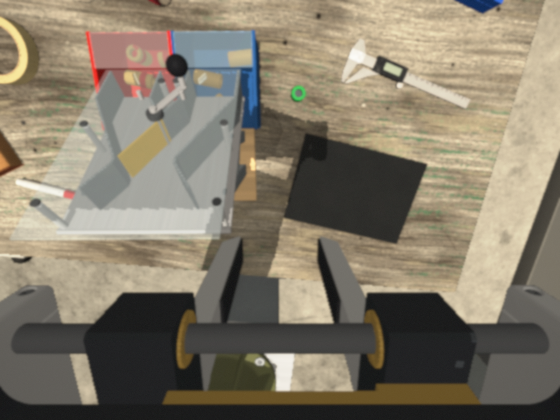

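Run:
```python
from p import *
r=[cv2.resize(load(f)['img'][235:280,275:315],None,fx=6,fy=8,interpolation=0) for f in ('s9','s17','s19')]
cv2.imwrite('pics/cmp.png',cv2.hconcat(r)[:,:,::-1])
S=load('s19')
# red bin centre / blue bin centre estimates via lid pixels
T=load('t18')
for n,(u,v) in {'bl':(230,73),'br':(380,55),'rl':(70,95),'rr':(222,73),'brf':(395,238),'rlf':(95,270)}.items():
    p=plane(T,u/4+220-.4,v/4+140-.4,.1);d=p[:2]-[.5,.064];print(n,p,'chute',d@[np.cos(YAW),np.sin(YAW)],d@[-np.sin(YAW),np.cos(YAW)])
for z in (.012,.03): print(plane(S,295,260.8,z))
```

```text
bl [0.716 0.082 0.1  ] chute 0.21686658299152828 -0.0023021334564246113
br [ 0.727 -0.028  0.1  ] chute 0.2172321245682359 -0.11321187259079872
rl [0.702 0.2   0.1  ] chute 0.2144162111731424 0.11629364498098572
rr [0.716 0.088 0.1  ] chute 0.2175533607602689 0.0035337055759262774
brf [ 0.592 -0.036  0.1  ] chute 0.08223109130905264 -0.10797917397599396
rlf [0.573 0.184 0.1  ] chute 0.0843372746031675 0.11214553310106522
[0.615 0.03  0.012]
[ 0.607 -0.001  0.03 ]
```

View pics/cmp.png

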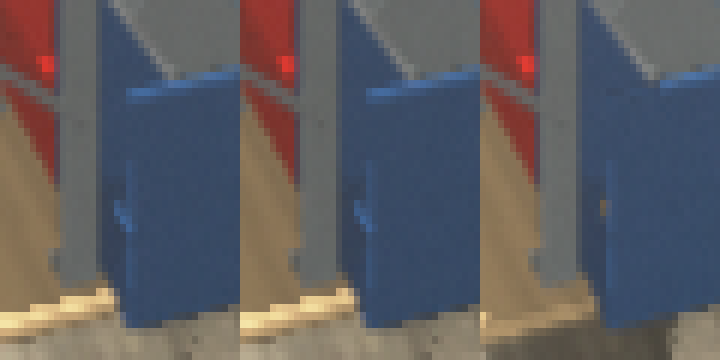

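Run:
```python
from p import *
st(); go([.42,-.14,.33],Rt=Rdown(YAW)); rot(Rdown(YAW+.6)); rot(Rdown(YAW+.6,45))
```

```text
24.95 tcp [ 0.527 -0.084  0.372] F [-0.451 -0.06  -1.516] w 0.04977990806083303 axes [-0.003  0.002 -1.     0.095 -0.995 -0.002 -0.995 -0.095  0.003]
d [ 41.781  45.734 111.922]
rotvec tool [-0.599  0.002  0.003] joint [-0.227  0.199  1.268  0.001  1.677  1.249]
rotvec tool [-0.569  0.763 -0.233] joint [-0.227  0.199  1.268  0.001  1.677  1.249]
```

>>> {"api": "play_rows", "payload": {"deltas": [[[5,5,28,0,0,0,50],[10,10,28,0,0,0,50],[10,10,28,0,0,0,50],[10,10,10,-0.12,0,0,50],[10,10,10,-0.12,0,0,50],[0,0,0,-0.12,0,0,50],[0,0,0,-0.12,0,0,50],[0,0,0,-0.12,0,0,50],[0,0,0,0,0,0,50]]]}}

```text
time_s: 25.85
ee_pos: [0.4262, -0.1397, 0.3295]
eef_rot: [2.783, 1.569, 0.338]
force: [-0.2, -0.1, 0.0]
grip_width: 0.05
```

>>> {"api": "play_rows", "payload": {"deltas": [[[0,0,0,0,0.12,0,50],[0,0,0,0,0.12,0,50],[0,0,0,0,0.12,0,50],[0,0,0,0,0.12,0,50],[0,0,0,0,0.12,0,50],[0,0,0,0,0.1,0,50],[0,0,0,0,0.08,0,50],[0,0,0,0,0,0,50]]]}}

```text
time_s: 26.65
ee_pos: [0.4258, -0.1402, 0.3287]
eef_rot: [-3.136, 0.788, 0.694]
force: [-0.7, 0.1, 0.1]
grip_width: 0.0498
```

Run:
```python
from p import *
st(); rot(Rdown(YAW+.6,45));W=snap('wrist','w20.png');print(ray(W,280,100),proj(W,[.61,.02,.02]))
```

```text
26.65 tcp [ 0.426 -0.14   0.329] F [-0.654  0.105  0.1  ] w 0.049775938021195947 axes [ 0.542  0.451 -0.709  0.637 -0.771 -0.004 -0.549 -0.449 -0.705]
rotvec tool [-0.006  0.003 -0.001] joint [-0.85  -0.121  1.875  0.793  1.423 -0.106]
(array([ 0.374, -0.183,  0.514]), array([ 0.578,  0.478, -0.662])) [277.05  187.108]
```

View pics/w20.png

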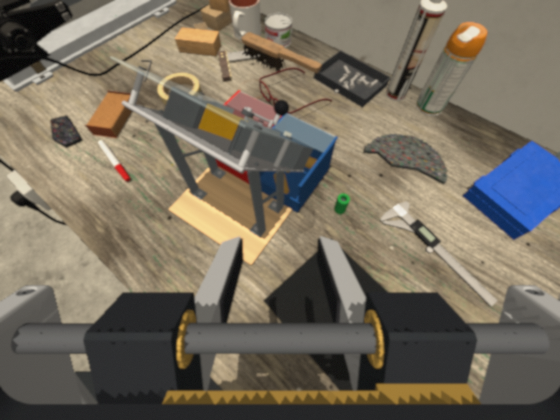

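>>> {"api": "play_rows", "payload": {"deltas": [[[20,0,22,0,0,0,50],[20,0,22,0,0,0,50],[20,0,22,0,0,0,50],[20,0,22,0,0,0,50],[20,0,22,0,0,0,50],[0,0,10,0,0,0,50],[0,0,0,0,0,0,50]]]}}

```text
time_s: 27.4
ee_pos: [0.4152, -0.1494, 0.1745]
eef_rot: [-3.14, 0.79, 0.696]
force: [-1.1, -0.1, 0.6]
grip_width: 0.0502
```

Run:
```python
from p import *
st(); W=snap('wrist','w21.png');print(ray(W,280,100),proj(W,[.61,.02,.02]))
cv2.imwrite('pics/w21c.png',cv2.resize(W['img'][0:200,180:380],None,fx=3,fy=3,interpolation=2)[:,:,::-1])
```

```text
27.4 tcp [ 0.415 -0.149  0.175] F [-1.065 -0.065  0.631] w 0.050164369991559585 axes [ 0.54   0.451 -0.711  0.64  -0.768 -0.001 -0.546 -0.455 -0.704]
(array([ 0.364, -0.192,  0.36 ]), array([ 0.576,  0.478, -0.663])) [276.238 126.482]
```

View pics/w21c.png

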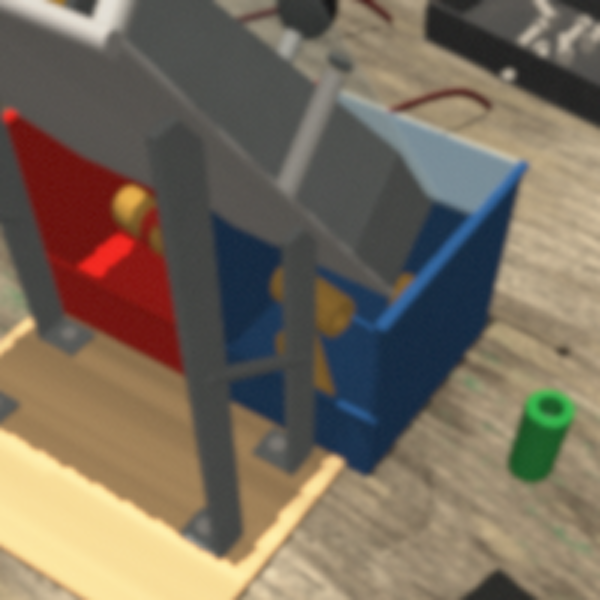

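Run:
```python
from p import *
W0=load('w21');W=snap('wrist','w22.png');print(ctrl.get_obs()['time_s'],'maxdiff',np.abs(W0['img'].astype(int)-W['img'].astype(int))[60:150,240:330].max(), np.abs(W0['img'].astype(int)-W['img'].astype(int))[60:150,240:330].mean())
for n,(u,v) in {'low':(310,385),'fl':(280,280),'fr':(340,315),'sill':(300,400)}.items():
  for z in (.01,.03,.05,.07):
    p=plane(W,u/3+179.7,v/3-.3,z);d=p[:2]-[.5,.064];print(n,z,'chute',d@[np.cos(YAW),np.sin(YAW)],d@[-np.sin(YAW),np.cos(YAW)])
```

```text
27.5 maxdiff 38 2.7459670781893
low 0.01 chute 0.11808022371183605 -0.059670147686208506
low 0.03 chute 0.10224582292138125 -0.07006411717697357
low 0.05 chute 0.08641142213092631 -0.08045808666773867
low 0.07 chute 0.07057702134047139 -0.09085205615850375
fl 0.01 chute 0.17542419522002986 7.874191322877713e-05
fl 0.03 chute 0.1563190141156738 -0.013723179394256409
fl 0.05 chute 0.13721383301131765 -0.027525100701741557
fl 0.07 chute 0.11810865190696161 -0.04132702200922674
fr 0.01 chute 0.17130003463544807 -0.04421661517805201
fr 0.03 chute 0.1524300870333527 -0.05549202187273817
fr 0.05 chute 0.13356013943125758 -0.06676742856742424
fr 0.07 chute 0.11469019182916222 -0.0780428352621104
sill 0.01 chute 0.10629899904324215 -0.06121517224679437
sill 0.03 chute 0.09113657469087151 -0.07152101676497127
sill 0.05 chute 0.07597415033850097 -0.08182686128314813
sill 0.07 chute 0.060811725986130424 -0.09213270580132504
```

>>> {"api": "play_rows", "payload": {"deltas": [[[0,0,0,0,0,0,50],[0,0,0,0,0,0,50],[0,0,0,0,0,0,50],[0,0,0,0,0,0,50],[0,0,0,0,0,0,50],[0,0,0,0,0,0,50],[0,0,0,0,0,0,50],[0,0,0,0,0,0,50]]]}}

```text
time_s: 28.3
ee_pos: [0.4154, -0.1493, 0.1745]
eef_rot: [3.14, 0.789, 0.694]
force: [0.0, 0.3, -0.4]
grip_width: 0.0501
```

Run:
```python
from p import *
W=snap('wrist','w23.png')
for f in ('w21','w22','w23'): print(f)
r=[cv2.resize(load(f)['img'][60:150,210:330],None,fx=3.3,fy=5,interpolation=2) for f in ('w22','w23')]
cv2.imwrite('pics/cmp2.png',cv2.hconcat(r)[:,:,::-1])
T=snap('top','t23.png')
```

```text
w21
w22
w23
```

View pics/cmp2.png

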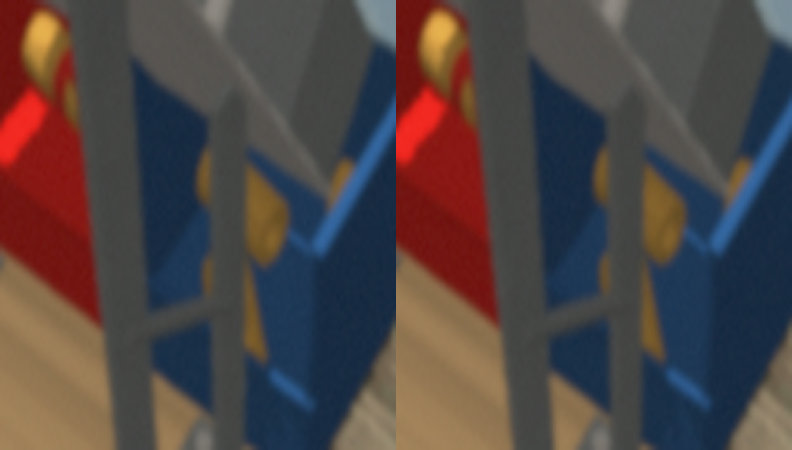

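View pics/t23.png

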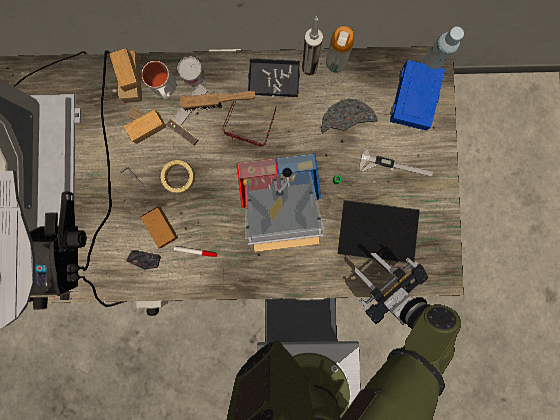

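Both bushes are in their own bins and at rest, nothing else has moved, and the hand is clear of everything. Handing in.

```bash
python3 -c "
from station import hand_in
print(hand_in())"
```

```text
the job is handed in; nothing more can be done
None
```

Both bushes went down the chute and I handed the job in at about 28 s on the robot's clock; the hand-in gave no verdict.

- **Reject bush:** I pushed the lever left until it stopped (about 25 N at the ball), then let the red-banded bush go under the hood. The top view then showed a new bush in the red bin.
- **Good bush:** I pushed the lever right until it stopped (again about 25 N), then let the plain bush go the same way. From above it could not be told apart from the two fixed bushes. A low wrist-camera view showed three bushes in the blue bin, the extra one just behind the front sill, at about 20 to 30 mm inside the opening.
- **Lever check:** the images put the ball at +27.8 mm and −24.8 mm. The stops should be at ±26.4 mm, so the total swing agrees, with an offset of about 1.5 mm that I put down to my estimate of the chute's position.
- **Last checks:** two wrist pictures about 0.8 s apart showed nothing moving in either bin. By eye in the top view, the caliper, marker, sanding block, tape roll and green bush are where they started. The hand is clear, with the force reading near zero.

No check failed. The good bush's position is the least certain, because one of the chute's legs and the bin's side partly hide it.

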